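Lock, tug-test and invert a tube carrier

ROBOT

A 6-joint arm with a two-finger parallel gripper is mounted at the origin on the work surface. World frame = base frame: x ahead of the robot, y to its left, z up, the work surface at z = 0. Lengths are in mm, angles in rad, forces in N, time in s.
With the tool pointing down it reaches from about 275 to 1000 mm from the base axis. Payload 8.4 kg.
Tool frame: the origin (TCP) lies on the centre line of the jaws, within the pads' length; the fingertips stand 25 mm ahead of it and the grasp point (between the pads) lies 6 mm ahead of it; z points along the fingers, x is the direction in which the jaws open and shut, and the axes are right-handed (so a half turn about z gives the same grasp; the last joint's range is limited). The gripper opens to 85 mm and grips with 20 to 120 N. Pads are 22 mm wide; open, the fingers measure 114 mm over their backs; the gripper's body (76 mm by 85 mm) begins 54 mm behind the grasp point. The pads swing forward as they close: fully open they stand 13 mm farther back than shut.
Start: joints at [1.231, 0.353, 1.633, -0, 1.155, -0.002], TCP at [207.131, 589.682, 230.781] pointing down, gripper open.
Joint ranges: [-2.63, 2.63], [-0.92, 2.1], [0.06, 2.66], [-1.3, 4.44], [0, 2.69], [-3.02, 3.02]. Speed limits (rad/s): [2.22, 2.22, 2.79, 3.14, 3.14, 3.14].

INTERFACE

Orientations are given as [roll, pitch, yaw] about the fixed x, y, z axes, in that order (R = Rz(yaw) Ry(pitch) Rx(roll)).
In Python, from rig import r gives the robot as it stands. The module is installed in compiled form; this text tells all that it offers.
- The arm moves only by the tool jog_arm, never from a script. Its argument "deltas" is a list of rows, each an object with "gripper": the gripper command: -1 is fully open, 1 is shut, values between are in proportion; "translation": the shift along the world's x, y, z in units of 10 cm (1.0 is 10 cm), a list of three; "dr": the turn, a rotation vector about the world's x, y, z in units of pi/2 rad (1.0 is pi/2 rad), a list of three. In form: [{"gripper": gripper, "translation": [x, y, z], "dr": [wx, wy, wz]}, ...]. A call has 1 to 12 rows; each row shifts and turns the commanded pose from where the row before left it; what a row does not reach is not made up. A row lasts 1/12 s, in which the tool goes at most 41.7 mm and 7.16 degrees, less where a joint would pass 70% of its speed; a pose out of reach is approached as far as the arm can. A call with a number of a shift or a turn outside -1 to 1 is refused whole. A call with a gripper value outside its range is refused whole. The fingers move at their own pace and stop on an object; "squeeze" is the grip in N (left out, the last holds). Time passes only in rows, so rows that do not move let the fingers close. It gives the time, the measured TCP pose, the force and the opening at its end, in the units of the state.
- r.sense(): the state, without advancing time (a new reading comes with each control period).
- r.grab_frame(name): name is "side" or "top"; returns the picture (400x640x3 uint8, blue, green, red); there is no depth.
- r.calibration(name): a dict with "mtx" (3x3 intrinsics, pixels), "k1" (the pictures are not rectified: a ray, as slopes to the right and down, at radius r is drawn at 1 + k1 r^2 times it, then the intrinsics apply), "world_from_camera" (4x4, takes a point from camera to world coordinates). Camera axes: x right, y down, z forward; pixel columns grow to the right and rows downward; lengths in mm; the calibration is good to about 2 mm. A picture is of the moment at which its call begins. calibration takes no time and is no camera call.
- r.sign_off(): hands the job in, once; it reports no verdict.
The state is a dict: "clock": time; "qpos": joint angles; "qvel": joint speeds; "joint_efforts": joint torques, N m; "eef_pos": TCP position; "tcp_rot": TCP orientation; "contact_force": force on the tool from outside, world axes, zero at the start; "wrist_torque": the same for the moment, N m; "opening": opening from 0.0 (shut) to 1.0 (fully open).
Only numpy, scipy, OpenCV 4.12 (cv2) and the standard library are available. Lean on these libraries where they do the work, as an engineer would, in place of code of your own. Each camera call takes 0.05 s, during which the arm holds its last target. There are 200 camera calls.

TASK

Get the black tube carrier in the inversion mixer ready and invert it: slide the orange locking frame fully home, then take the blue blade and give the carrier a firm but gentle tug (about 10 N) straight out of the cradle, to prove that the lock holds it. Only then turn the cradle with its crank all the way over to the stop, so that the carrier hangs upside down, still locked, and let go. Leave the other things on the bench where they are.

Things in the scene. Friction and masses are not known exactly. Their poses are not given: they have to be found in the camera images.
- mixer: Inversion mixer fixed to the bench: white base 200 x 250 x 15 mm, two white posts (56 mm along x, 10 mm thick, outer faces 118 mm either side of the middle, tops 117 mm above the bench). Origin: centre of the base's underside. Its turning axis is level, along its y, 105 mm above the origin; the cradle leans to its -x side. The crank is at its +y end (nearest the robot), the lock's tab at the -y end.
- cradle (a joint): Turning angle (rad) of the aluminium cradle between the posts. 0 = on its rest stop, open top leaning 30 degrees from vertical towards the mixer's -x; grows as the top goes on over towards -x and down; 2.62 = other stop, open top straight down. Friction (0.15 N m) holds it wherever it is left.
- crank_pin (a point): Middle of the black crank pin, fixed to the cradle: round bar 14 mm thick, 48 mm long, along the mixer's y, 60 mm from the turning axis, at y = +155 mm of the mixer; the crank arm starts 25 mm from here towards -y. At cradle 0 it is on the +x side, 20 degrees above the axis' level; it goes up, over the top and down to the -x side, 10 degrees above level at the stop. Axes: the cradle's.
- lock (a joint): Travel (m) of the orange U-shaped locking frame, which slides in the cradle along the turning axis towards the mixer's +y. 0 = fully open, 0.024 = fully home: its four inward tongues then lie over the carrier's four side lugs. Friction of about 1.5 N holds it where it is left.
- lock_tab (a point): On the orange thumb tab of the locking frame, at the cradle's -y end: tab 30 mm (cradle x) by 8 mm (y), ending 15 mm beyond this point along z and rising from a cross bar (10 mm thick in y) whose top is 24 mm below it. Push it towards the mixer's +y to lock. Axes: the cradle's, z out of its open top, y along the turning axis.
- carrier_grip (a point): On the blue pull blade in the middle of the tube carrier's top: 10 mm thick (carrier x), 30 mm wide (y), standing 42 mm out of the top along z; this point is 26 mm above the top and 16 mm below the blade's end. Tube caps, 14 mm tall, start 27 mm from it along y. Axes: z along the blade, out of the cradle, leaning 30 degrees towards the mixer's -x; y along the turning axis.
- rack_blue: Bystander: black tube rack with blue-capped tubes, 69 x 132 mm, 89 mm tall. Origin: centre of its underside.
- rack_yellow: Bystander: black tube rack with yellow-capped tubes, 69 x 111 mm, 74 mm tall. Origin: centre of its underside.
- tip_box: Bystander: blue pipette-tip box with clear lid, 120 x 85 mm, 75 mm tall. Origin: centre of its underside.
- reagent: Bystander: bottle with blue cap, 60 mm across, 130 mm tall. Origin: centre of its underside.
- timer: Bystander: small white timer, 55 x 75 mm, 20 mm tall. Origin: centre of its underside.
- cap_tray: Bystander: grey open tray, 100 x 140 mm, 25 mm tall. Origin: centre of its underside.
- pen_cup: Bystander: blue cup, 72 mm across, 90 mm tall. Origin: centre of its underside.
- carrier: Black tube carrier, 70 x 124 x 50 mm, about 0.35 kg, with red and green tube caps, loose in the cradle: it comes out along its z unless the frame is locked. Locked, it has about 2.5 mm of play before it bears on the tongues. Origin: centre of its underside, 76 mm below point carrier_grip along its z; same axes.

How it is judged:
By the outcome, as a careful person would: the job done as asked, in the order asked, and still so for the second after the job is handed in, with the robot touching nothing.
It also fails if it takes over 72 s, if anything falls off the work surface, if the arm or the gripper's body presses on something with over 40 N, if the wrist force passes 120 N, or if a joint passes its speed limit or range.

## Working session

There is one attempt and no reset: what is moved stays moved. The work goes in short steps, Python scripts to look and compute and a tool call to move; the robot and the scene stay as the last step left them, time stands still between calls to the robot, and variables do not carry over. Pictures are saved under pics/ and viewed, about 8 in all and at most 12, crops included, and the job is handed in when it is done.

Besides the shell and the picture viewer there is one more tool, called after ">>>" by a JSON object that holds its "method" and its "body", one argument or row to a line. jog_arm: Moves the arm, as the interface text tells. Shifts and turns lie within -1 to 1; 1 stands for 10 cm of shift or pi/2 rad of turn. Its arguments: {"type":"object","properties":{"deltas":{"type":"array"},"squeeze":{"type":"number"}},"required":["deltas"]}

```bash
mkdir -p pics; cat > h.py <<'E'
import numpy as np, cv2
from rig import r
def ray(name,uv):
    c=r.calibration(name); K=np.array(c["mtx"]);T=np.array(c["world_from_camera"]);k=c["k1"]
    d=np.linalg.inv(K)@np.array([uv[0],uv[1],1.]); p=d[:2]; s=p.copy()
    for _ in range(30): s=p/(1+k*(s@s))
    return T[:3,3], T[:3,:3]@np.array([s[0],s[1],1.])
def onz(name,uv,z):
    o,d=ray(name,uv); return o+d*(z-o[2])/d[2]
def tri(a,b):
    o1,d1=ray("side",a);o2,d2=ray("top",b)
    A=np.stack([d1,-d2],1); t=np.linalg.lstsq(A,o2-o1,rcond=None)[0]
    p,q=o1+t[0]*d1,o2+t[1]*d2; return (p+q)/2,np.linalg.norm(p-q)
def proj(name,P):
    c=r.calibration(name); K=np.array(c["mtx"]);T=np.linalg.inv(np.array(c["world_from_camera"]))
    q=T[:3,:3]@np.array(P,float)+T[:3,3]; s=q[:2]/q[2]; s=s*(1+c["k1"]*(s@s)); return (K@np.array([s[0],s[1],1]))[:2]
E
python3 - <<'E'
from h import *
for n in("side","top"):
    cv2.imwrite(f"pics/{n}0.png",r.grab_frame(n)); c=r.calibration(n); print(n,np.round(c["world_from_camera"],2).tolist(),c["mtx"],c["k1"])
print(r.sense())
E
```

```text
side [[0.78, -0.46, 0.41, -151.14], [-0.62, -0.57, 0.54, -956.66], [-0.02, -0.68, -0.74, 1399.05], [0.0, 0.0, 0.0, 1.0]] [[518.7119411    0.         310.09217491]
 [  0.         518.7119411  202.17995479]
 [  0.           0.           1.        ]] -0.1700701932761341
top [[0.01, -0.99, 0.16, 343.26], [-1.0, -0.0, 0.01, -1.81], [-0.01, -0.16, -0.99, 1560.64], [0.0, 0.0, 0.0, 1.0]] [[518.56301152   0.         322.4269488 ]
 [  0.         518.56301152 195.77706298]
 [  0.           0.           1.        ]] -0.15045387973040877
{'clock': 0.1, 'qpos': array([ 1.23057713e+00,  3.53577344e-01,  1.63405328e+00, -1.42551988e-05,
        1.15520664e+00, -2.38028680e-03]), 'qvel': array([-0.00049025,  0.00081511, -0.00430537,  0.00098482,  0.00115831,
        0.00032695]), 'joint_efforts': array([-1.29359712e-03, -6.06353331e+01, -3.42821181e+01,  9.65628089e-06,
        3.95106807e-03, -3.17794661e-05]), 'eef_pos': array([207.00589474, 589.27137069, 230.14049582]), 'tcp_rot': array([3.14158258e+00, 1.24464542e-03, 1.23296318e+00]), 'contact_force': array([0.76891417, 0.40936272, 0.35709285]), 'wrist_torque': array([ 0.01702057, -0.02922548,  0.00024797]), 'opening': 1.0023033433207074}
```

View pics/side0.png

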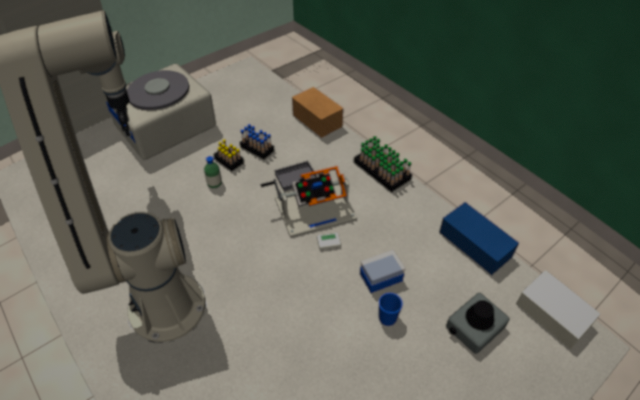

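View pics/top0.png

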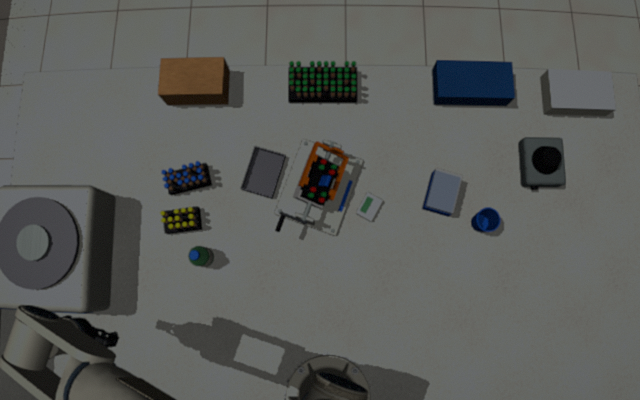

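```bash
python3 - <<'E'
import cv2
a=cv2.imread("pics/top0.png")[125:250,255:385]; b=cv2.imread("pics/side0.png")[150:250,250:370]
f=lambda i,s:cv2.convertScaleAbs(cv2.resize(i,None,fx=s,fy=s,interpolation=cv2.INTER_CUBIC),alpha=1.5)
a=f(a,4.6);cv2.imwrite("pics/tc.png",a);b=f(b,6);cv2.imwrite("pics/sc.png",b)
E
```

```text
(no output)
```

View pics/tc.png

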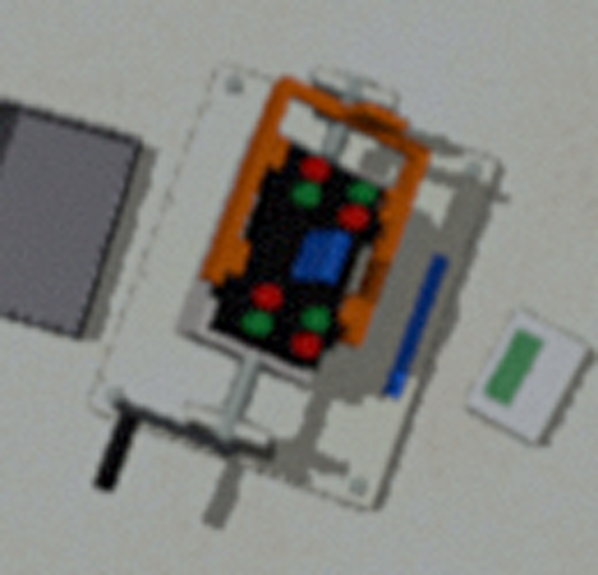

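View pics/sc.png

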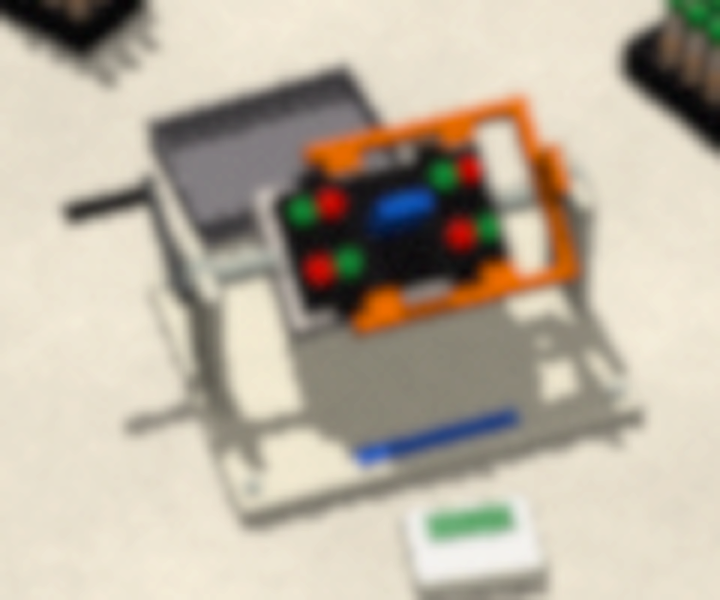

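```bash
python3 - <<'E'
from h import *
T=lambda u,v:(u/4.6+255-.4,v/4.6+125-.4); S=lambda u,v:(u/6+250-.4,v/6+150-.4)
c=[onz("top",T(*p),15)[:2] for p in[(220,65),(497,160),(378,508),(95,408)]]
c=np.array(c);print(c.round(1)); print([np.linalg.norm(c[i]-c[(i+1)%4]).round(1) for i in range(4)])
o=c.mean(0); y=(c[2]+c[3]-c[0]-c[1]); ya=np.arctan2(y[1],y[0])
x=(c[0]+c[3]-c[1]-c[2]); xa=np.arctan2(x[1],x[0]); print("o",o,"psi from y",ya-np.pi/2,"from x",xa)
psi=((ya-np.pi/2)*250+xa*200)/450
M=np.eye(4);M[:2,:2]=[[np.cos(psi),-np.sin(psi)],[np.sin(psi),np.cos(psi)]];M[:2,3]=o
Mi=np.linalg.inv(M)
def show(n,s,t):
    P,e=tri(S(*s),T(*t)); print(n,P.round(1),"gap",e.round(1),"mixer",(Mi@np.r_[P,1])[:3].round(1))
show("pinend",(70,213),(103,488))
show("pinroot",(150,192),(127,412))
show("frame corner +x-y",(523,98),(285,80))
show("frame corner -x-y",(578,275),(428,152))
img=r.grab_frame
bl={}
for n,box in(("side",(300,175,330,195)),("top",(315,170,335,190))):
    im=cv2.imread(f"pics/{n}0.png"); x0,y0,x1,y1=box; b=im[y0:y1,x0:x1].astype(int)
    m=((b[...,0]>b[...,2]+40)&(b[...,0]>b[...,1]+25)).astype(np.uint8)
    k,l,st,ce=cv2.connectedComponentsWithStats(m); i=1+np.argmax(st[1:,4]); bl[n]=ce[i]+[x0,y0]; print(n,st[i],bl[n]) 
    print(cv2.minAreaRect(np.argwhere(l==i)[:,::-1].astype(np.float32)))
P,e=tri(bl["side"],bl["top"]); print("blade",P,e,(Mi@np.r_[P,1])[:3])
# predicted pin middle
p=np.array([60*np.cos(np.radians(20)),155,105+60*np.sin(np.radians(20)),1]); print("pin pred",M@p, "end pred",M@(p+[0,24,0,0]))
for q in ([0,24,0,0],[0,-24,0,0]): print(proj("side",(M@(p+q))[:3]),proj("top",(M@(p+q))[:3]))
print("img pin end",S(70,213),T(103,488), S(150,192),T(127,412))
np.save("M.npy",M)
E
```

```text
[[ 771.4   83.3]
 [ 706.6 -101.7]
 [ 474.9  -22.8]
 [ 539.6  162.4]]
[np.float64(196.0), np.float64(244.7), np.float64(196.2), np.float64(245.0)]
o [623.12678154  30.29480075] psi from y 1.242294261728739 from x 1.2342105746353398
pinend [477.8 144.6 124. ] gap 2.0 mixer [ 60.7 174.6 124. ]
pinroot [524.6 131.  122. ] gap 2.1 mixer [ 63. 126. 122.]
frame corner +x-y [726.5  35.7 145.9] gap 1.8 mixer [ 38.8 -96.  145.9]
frame corner -x-y [694.5 -53.5  90. ] gap 1.2 mixer [-55.9 -94.8  90. ]
side [12  6 11  7 52] [316.55769231 184.13461538]
((16.700002670288086, 9.09999942779541), (5.0596442222595215, 10.75174331665039), 71.56504821777344)
top [  4   5  12  12 105] [324.63809524 180.3047619 ]
((9.54615306854248, 10.130769729614258), (10.542951583862305, 11.039092063903809), 7.125016689300537)
blade [617.06387753  12.47497253 143.36272622] 1.6129318697394837 [-1.88228316e+01 -7.80576782e-02  1.43362726e+02]
pin pred [494.97750196 134.12948735 125.5212086    1.        ] end pred [472.28882696 141.95406574 125.5212086    1.        ]
[260.06969613 185.98692433] [278.02148896 232.31126686]
[273.40123394 182.56817902] [283.89536101 216.13646701]
img pin end (261.2666666666667, 185.1) (276.9913043478261, 230.68695652173912) (274.6, 181.6) (282.20869565217396, 214.16521739130437)
```

```bash
python3 - <<'E'
from h import *
M=np.load("M.npy"); M[:2,3]+=M[:2,:2]@[2,-2]; np.save("M.npy",M)
print("psi",np.arctan2(M[1,0],M[0,0]),M.round(3).tolist())
for n,p in dict(prepush=(-18,-118,152),bladegrip=(-23.8,0,105+41.2),pin=(58.4,155,125)).items(): print(n,(M@np.r_[p,1])[:3].round(1))
print(r.sense()["eef_pos"])
E
```

```text
psi 1.2387015119094507 [[0.326, -0.945, 0.0, 625.67], [0.945, 0.326, 0.0, 31.533], [0.0, 0.0, 1.0, 0.0], [0.0, 0.0, 0.0, 1.0]]
prepush [731.4 -24.  152. ]
bladegrip [617.9   9.  146.2]
pin [498.2 137.3 125. ]
[207.00589474 589.27137069 230.14049582]
```

>>> {"method": "jog_arm", "body": {
  "deltas": [
    {"gripper":1,"translation":[0.238,-0.279,0],"dr":[0,0,0]},
    {"gripper":1,"translation":[0.238,-0.279,0],"dr":[0,0,0]},
    {"gripper":1,"translation":[0.238,-0.279,0],"dr":[0,0,0]},
    {"gripper":1,"translation":[0.238,-0.279,0],"dr":[0,0,0]},
    {"gripper":1,"translation":[0.238,-0.279,0],"dr":[0,0,0]},
    {"gripper":1,"translation":[0.238,-0.279,0],"dr":[0,0,0]},
    {"gripper":1,"translation":[0.238,-0.279,0],"dr":[0,0,0]},
    {"gripper":1,"translation":[0.238,-0.279,0],"dr":[0,0,0]},
    {"gripper":1,"translation":[0.238,-0.279,0],"dr":[0,0,0]},
    {"gripper":1,"translation":[0.238,-0.279,0],"dr":[0,0,0]},
    {"gripper":1,"translation":[0.238,-0.279,0],"dr":[0,0,0]}
  ],
  "squeeze": 40
}}

```text
clock: 1.02
eef_pos: [469.6, 281.1, 230.6]
tcp_rot: [-3.141, 0.0, 1.233]
contact_force: [0.6, 0.7, 0.2]
opening: 0.003
```

>>> {"method": "jog_arm", "body": {
  "deltas": [
    {"gripper":1,"translation":[0.238,-0.279,0],"dr":[0,0,0]},
    {"gripper":1,"translation":[0.238,-0.279,0],"dr":[0,0,0]},
    {"gripper":1,"translation":[0.238,-0.279,0],"dr":[0,0,0]},
    {"gripper":1,"translation":[0.238,-0.279,0],"dr":[0,0,0]},
    {"gripper":1,"translation":[0.238,-0.279,0],"dr":[0,0,0]},
    {"gripper":1,"translation":[0.238,-0.279,0],"dr":[0,0,0]},
    {"gripper":1,"translation":[0.238,-0.279,0],"dr":[0,0,0]},
    {"gripper":1,"translation":[0.238,-0.279,0],"dr":[0,0,0]},
    {"gripper":1,"translation":[0.238,-0.279,0],"dr":[0,0,0]},
    {"gripper":1,"translation":[0.238,-0.279,0],"dr":[0,0,0]},
    {"gripper":1,"translation":[0.238,-0.279,0],"dr":[0,0,0.004]}
  ]
}}

```text
clock: 1.93
eef_pos: [731.4, -25.8, 230.2]
tcp_rot: [-3.141, 0.0, 1.239]
contact_force: [0.7, 0.1, -0.5]
opening: 0.002
```

>>> {"method": "jog_arm", "body": {
  "deltas": [
    {"gripper":1,"translation":[0,0,-0.15],"dr":[0,0,0]},
    {"gripper":1,"translation":[0,0,-0.15],"dr":[0,0,0]},
    {"gripper":1,"translation":[0,0,-0.15],"dr":[0,0,0]},
    {"gripper":1,"translation":[0,0,0],"dr":[0,0,0]}
  ]
}}

```text
clock: 2.27
eef_pos: [728.6, -24.4, 181.6]
tcp_rot: [-3.136, 0.002, 1.239]
contact_force: [-1.6, 0.4, -0.6]
opening: -0.0
```

```bash
python3 - <<'E'
from h import *
s=r.sense();print(s["eef_pos"],s["contact_force"])
a=r.grab_frame("top");b=r.grab_frame("side")
f=lambda i,s:cv2.convertScaleAbs(cv2.resize(i,None,fx=s,fy=s,interpolation=cv2.INTER_CUBIC),alpha=1.6)
a=f(a[125:250,270:370],4);b=f(b[150:250,270:370],4)
a=a[:400]; cv2.imwrite("pics/p1.png",np.hstack([a,b]))
E
```

```text
[728.6072602  -24.41345223 181.57748944] [-1.56654291  0.35599753 -0.56593394]
```

View pics/p1.png

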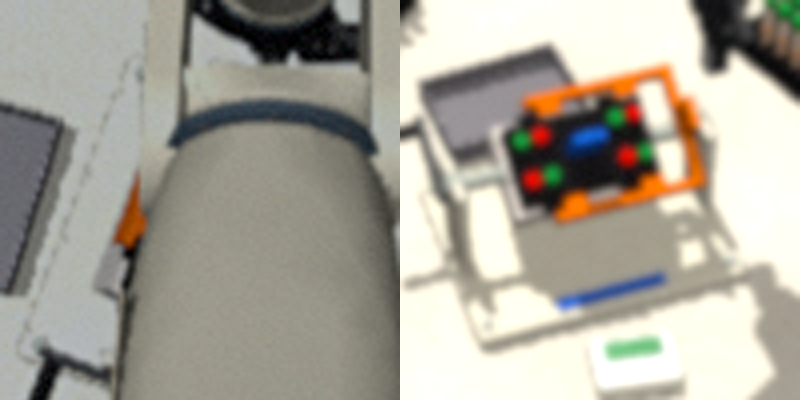

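>>> {"method": "jog_arm", "body": {
  "deltas": [
    {"gripper":1,"translation":[0,0,-0.15],"dr":[0,0,0]},
    {"gripper":1,"translation":[0,0,-0.15],"dr":[0,0,0]},
    {"gripper":1,"translation":[0,0,0],"dr":[0,0,0]}
  ]
}}

```text
clock: 2.62
eef_pos: [729.7, -23.8, 154.2]
tcp_rot: [-3.139, 0.001, 1.24]
contact_force: [-0.2, -0.1, 0.7]
opening: -0.005
```

>>> {"method": "jog_arm", "body": {
  "deltas": [
    {"gripper":1,"translation":[-0.038,0.013,0],"dr":[0,0,0]},
    {"gripper":1,"translation":[-0.038,0.013,0],"dr":[0,0,0]},
    {"gripper":1,"translation":[-0.038,0.013,0],"dr":[0,0,0]},
    {"gripper":1,"translation":[0,0,0],"dr":[0,0,0]}
  ]
}}

```text
clock: 2.95
eef_pos: [719.2, -19.9, 157.2]
tcp_rot: [3.14, -0.0, 1.24]
contact_force: [0.5, -0.4, 0.1]
opening: 0.002
```

>>> {"method": "jog_arm", "body": {
  "deltas": [
    {"gripper":1,"translation":[-0.038,0.013,0],"dr":[0,0,0]},
    {"gripper":1,"translation":[-0.038,0.013,0],"dr":[0,0,0]},
    {"gripper":1,"translation":[0,0,0],"dr":[0,0,0]}
  ]
}}

```text
clock: 3.2
eef_pos: [711.3, -17.4, 156.3]
tcp_rot: [3.141, -0.0, 1.239]
contact_force: [-0.5, 0.4, -0.2]
opening: -0.002
```

>>> {"method": "jog_arm", "body": {
  "deltas": [
    {"gripper":1,"translation":[-0.038,0.013,0],"dr":[0,0,0]},
    {"gripper":1,"translation":[-0.038,0.013,0],"dr":[0,0,0]},
    {"gripper":1,"translation":[-0.038,0.013,0],"dr":[0,0,0]}
  ]
}}

```text
clock: 3.45
eef_pos: [702.9, -14.4, 156.6]
tcp_rot: [3.135, -0.001, 1.24]
contact_force: [19.9, -7.2, -7.0]
opening: 0.001
```

```bash
python3 - <<'E'
from h import *
s=r.sense();M=np.load("M.npy");print((np.linalg.inv(M)@np.r_[s["eef_pos"],1])[:3],s["contact_force"])
b=r.grab_frame("side")
cv2.imwrite("pics/p2.png",cv2.convertScaleAbs(cv2.resize(b[150:215,295:370],None,fx=6,fy=6,interpolation=cv2.INTER_CUBIC),alpha=1.5))
E
```

```text
[-18.27806891 -87.99208931 156.55169057] [19.9216929  -7.20837432 -7.02157934]
```

View pics/p2.png

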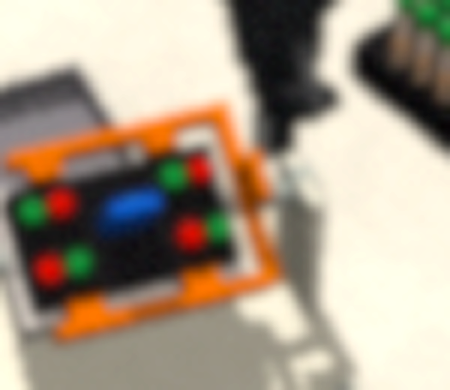

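```bash
python3 - <<'E'
from h import *
M=np.load("M.npy");R=M[:3,:3]
a=cv2.imread("pics/side0.png");b=r.grab_frame("side");cv2.imwrite("pics/side1.png",b)
def msk(i):
    i=i.astype(int); m=((i[...,2]>i[...,0]+70)&(i[...,1]>i[...,0]+15)&(i[...,2]-i[...,1]>25)).astype(np.uint8); m[:150]=0;m[200:]=m[200:]*0 if 0 else m[200:]; m[215:]=0;m[:,:295]=0;m[:,355:]=0; return m
for n,i in(("0",a),("1",b)):
    m=msk(i); k,l,st,c=cv2.connectedComponentsWithStats(m); print(n,[(s.tolist(),cc.round(2).tolist()) for s,cc in zip(st[1:],c[1:]) if s[4]>15])
p=np.array([726.5,35.7,145.9]); p2=np.array([694.5,-53.5,90.])
for t in(0,12,18,24): print(t,proj("side",p+R@[0,t,0]).round(1),proj("side",p2+R@[0,t,0]).round(1))
s=r.sense();print(s["contact_force"],s["eef_pos"])
E
```

```text
0 [([301, 166, 45, 39, 360], [326.44, 183.98])]
1 [([296, 167, 46, 40, 387], [321.49, 185.15])]
0 [336.5 166. ] [345.8 195.5]
12 [333.3 166.8] [342.5 196.3]
18 [331.7 167.2] [340.9 196.8]
24 [330.1 167.6] [339.3 197.2]
[13.3780917  -4.30866976 -5.68497419] [703.17105188 -14.57576904 156.46035918]
```

>>> {"method": "jog_arm", "body": {
  "deltas": [
    {"gripper":1,"translation":[-0.02,0.007,0],"dr":[0,0,0]},
    {"gripper":1,"translation":[0,0,0],"dr":[0,0,0]}
  ]
}}

```text
clock: 3.72
eef_pos: [702.9, -14.5, 156.7]
tcp_rot: [3.131, -0.001, 1.24]
contact_force: [18.8, -7.2, -8.7]
opening: -0.001
```

>>> {"method": "jog_arm", "body": {
  "deltas": [
    {"gripper":1,"translation":[0,0,0],"dr":[0,0,0]},
    {"gripper":1,"translation":[0,0,0],"dr":[0,0,0]}
  ]
}}

```text
clock: 3.88
eef_pos: [702.9, -14.5, 156.7]
tcp_rot: [3.131, -0.001, 1.239]
contact_force: [18.8, -6.6, -8.0]
opening: -0.006
```

>>> {"method": "jog_arm", "body": {
  "deltas": [
    {"gripper":1,"translation":[0.1,-0.035,0],"dr":[0,0,0]},
    {"gripper":1,"translation":[0,0,0.35],"dr":[0,0,0]},
    {"gripper":1,"translation":[0,0,0.35],"dr":[0,0,0]},
    {"gripper":1,"translation":[-0.25,0.3,0],"dr":[0,0,0]},
    {"gripper":1,"translation":[-0.25,0.3,0],"dr":[0,0,0]},
    {"gripper":1,"translation":[-0.25,0.3,0],"dr":[0,0,0]},
    {"gripper":1,"translation":[-0.25,0.3,0],"dr":[0,0,0]},
    {"gripper":1,"translation":[-0.25,0.3,0],"dr":[0,0,0]},
    {"gripper":1,"translation":[-0.25,0.3,0],"dr":[0,0,0]},
    {"gripper":1,"translation":[-0.25,0.3,0],"dr":[0,0,0]}
  ]
}}

```text
clock: 4.72
eef_pos: [531.1, 194.4, 225.5]
tcp_rot: [-3.141, 0.001, 1.239]
contact_force: [1.1, 1.2, -0.1]
opening: 0.001
```

```bash
python3 - <<'E'
from h import *
s=r.sense();print(s["eef_pos"],s["contact_force"])
a=r.grab_frame("top");b=r.grab_frame("side");cv2.imwrite("pics/top2.png",a);cv2.imwrite("pics/side2.png",b)
a0=cv2.imread("pics/top0.png");b0=cv2.imread("pics/side0.png")
f=lambda i,s:cv2.convertScaleAbs(cv2.resize(i,None,fx=s,fy=s,interpolation=cv2.INTER_CUBIC),alpha=1.6)
g=np.vstack([np.hstack([f(a0[135:210,290:360],4.5),f(a[135:210,290:360],4.5)])[:300],np.hstack([f(b0[155:210,290:360],4.5),f(b[155:210,290:360],4.5)])])
cv2.imwrite("pics/p3.png",g)
M=np.load("M.npy");R=M[:3,:3];p=np.array([726.5,35.7,145.9])
for n in("top","side"): print(n,[(proj(n,p+R@[0,t,0])-proj(n,p)).round(2).tolist() for t in(18,24)])
for n,x,y in((("top",290,360),0,0)[:1]+(0,0),(("side",290,360),0,0)[:1]+(0,0)):
    for k in(0,2):
        i=cv2.imread(f"pics/{n[0]}{k}.png").astype(int)[135:215,n[1]:n[2]]
        m=((i[...,2]>1.8*i[...,0])&(i[...,1]>1.2*i[...,0])&(i[...,2]>1.4*i[...,1])).astype(np.uint8)
        q,l,st,c=cv2.connectedComponentsWithStats(m);j=1+np.argmax(st[1:,4]);print(n[0],k,st[j],c[j].round(2))
E
```

```text
[531.08537737 194.3858428  225.50586226] [ 1.07113542  1.16262001 -0.08856873]
top [[-2.13, 5.85], [-2.85, 7.81]]
side [[-4.79, 1.22], [-6.4, 1.62]]
top 0 [  9   7  50  58 756] [34.56 32.52]
top 2 [  6  12  50  59 749] [32.56 37.63]
side 0 [ 11  31  46  40 511] [35.53 49.97]
side 2 [  6  32  46  40 514] [30.59 51.15]
```

View pics/p3.png

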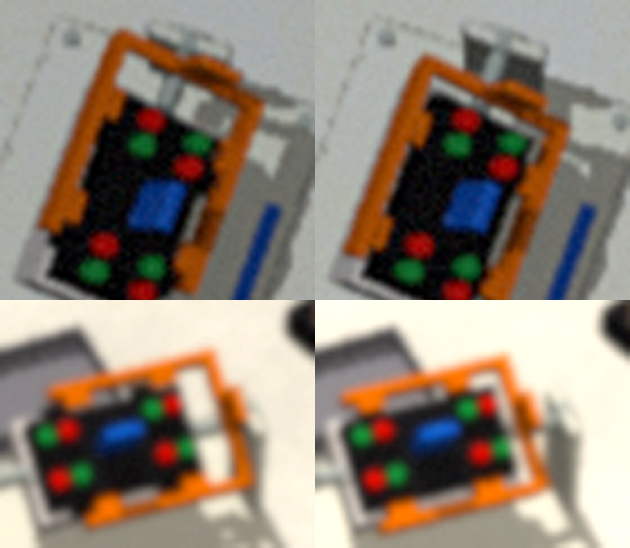

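```bash
python3 - <<'E'
from h import *
M=np.load("M.npy");Mi=np.linalg.inv(M)
th=np.radians(30);C=np.array([[np.cos(th),0,-np.sin(th)],[0,1,0],[np.sin(th),0,np.cos(th)]]) # columns: cradle axes in mixer (z'=(-s,0,c))
def caps(k,n,box):
    i=cv2.imread(f"pics/{n}{k}.png").astype(float);x0,y0,x1,y1=box;out=[]
    i=cv2.resize(i[y0:y1,x0:x1],None,fx=4,fy=4,interpolation=cv2.INTER_CUBIC)
    B,G,R=i[...,0],i[...,1],i[...,2]
    for nm,m in(("r",(R>2.2*G)&(R>2.2*B)&(R>60)),("g",(G>1.6*R)&(G>1.3*B)&(G>40))):
        q,l,st,c=cv2.connectedComponentsWithStats(m.astype(np.uint8))
        for s,cc in zip(st[1:],c[1:]):
            if s[4]>60: out.append((nm,(cc+.5)/4-.5+[x0,y0],s[4]))
    return out
for k in(0,2):
    A=caps(k,"side",(290,170,345,215));B=caps(k,"top",(297,150,340,212)); print(k,len(A),len(B))
    P=[];mi=lambda q:((Mi@np.r_[q,1])[:3]-[0,0,105])@C
    for ca,ua,_ in A:
        best=None
        for cb,ub,_ in B:
            if ca!=cb: continue
            p,e=tri(ua,ub); q=mi(p)
            if e<5 and 15<q[2]<55 and abs(q[0])<40 and abs(q[1])<65 and(best is None or e<best[1]): best=(q,e)
        if best is not None: P.append(best[0]);print(ca,best[0].round(1),round(best[1],1))
    P=np.array(P)
    print("plane z=a x+b y+c",np.linalg.lstsq(np.c_[P[:,:2],np.ones(len(P))],P[:,2],rcond=None)[0].round(4),P.mean(0).round(2))
E
```

```text
0 11 15
r [ 17.4 -48.5  26.6] 1.5
r [18.4 35.7 26.6] 0.0
r [-18.6 -31.4  26.5] 0.2
r [-17.4  53.8  26.2] 0.2
g [ 17.3 -31.5  27.2] 0.8
g [18.6 53.5 25.8] 0.9
g [-18.8 -48.5  26.5] 0.6
g [-17.7  35.9  26.3] 0.9
plane z=a x+b y+c [ 3.80000e-03 -5.50000e-03  2.64932e+01] [-0.08  2.35 26.48]
2 11 19
r [ 38.9 -30.6  21.2] 0.5
r [ 17.  -48.7  25.8] 1.3
r [19.3 36.1 28.6] 0.2
r [-18.5 -31.4  26.2] 0.3
r [-17.5  53.7  25.8] 0.4
g [ 17.5 -31.5  27.1] 1.1
g [18.5 53.5 25.5] 1.1
g [-18.8 -48.5  26.1] 0.4
g [-17.6  35.7  26.3] 1.1
plane z=a x+b y+c [-3.09000e-02  9.30000e-03  2.59869e+01] [ 4.31 -1.29 25.84]
```

>>> {"method": "jog_arm", "body": {
  "deltas": [
    {"gripper":1,"translation":[0.25,-0.3,0],"dr":[0,0,0]},
    {"gripper":1,"translation":[0.25,-0.3,0],"dr":[0,0,0]},
    {"gripper":1,"translation":[0.25,-0.3,0],"dr":[0,0,0]},
    {"gripper":1,"translation":[0.25,-0.3,0],"dr":[0,0,0]},
    {"gripper":1,"translation":[0.25,-0.3,0],"dr":[0,0,0]},
    {"gripper":1,"translation":[0.25,-0.3,0],"dr":[0,0,0]},
    {"gripper":1,"translation":[0.25,-0.3,0],"dr":[0,0,0]},
    {"gripper":1,"translation":[0.05,-0.017,0],"dr":[0,0,0]},
    {"gripper":1,"translation":[0,0,-0.35],"dr":[0,0,0]},
    {"gripper":1,"translation":[0,0,-0.35],"dr":[0,0,0]},
    {"gripper":1,"translation":[0,0,-0.05],"dr":[0,0,0]},
    {"gripper":1,"translation":[0,0,0],"dr":[0,0,0]}
  ]
}}

```text
clock: 5.82
eef_pos: [710.9, -18.3, 147.9]
tcp_rot: [-3.135, 0.002, 1.239]
contact_force: [-0.6, -0.8, 0.4]
opening: -0.001
```

>>> {"method": "jog_arm", "body": {
  "deltas": [
    {"gripper":1,"translation":[-0.06,0.021,0],"dr":[0,0,0]},
    {"gripper":1,"translation":[-0.04,0.014,0],"dr":[0,0,0]},
    {"gripper":1,"translation":[-0.03,0.01,0],"dr":[0,0,0]},
    {"gripper":1,"translation":[0,0,0],"dr":[0,0,0]},
    {"gripper":1,"translation":[0,0,0],"dr":[0,0,0]}
  ]
}}

```text
clock: 6.23
eef_pos: [703.6, -14.2, 153.6]
tcp_rot: [3.133, -0.002, 1.24]
contact_force: [10.2, -3.3, -6.5]
opening: -0.001
```

```bash
python3 - <<'E'
from h import *
s=r.sense();M=np.load("M.npy");R=M[:3,:3];print((np.linalg.inv(M)@np.r_[s["eef_pos"],1])[:3],"F mixer",s["contact_force"]@R,"T mixer",s["wrist_torque"]@R,s["tcp_rot"])
E
```

```text
[-17.8019589  -88.5398849  153.60472347] F mixer [  0.18911618 -10.67791384  -6.45405136] T mixer [-1.81003709 -0.03119352  0.07958958] [ 3.13261259e+00 -1.60498611e-03  1.23995133e+00]
```

```bash
python3 - <<'E'
from h import *
M=np.load("M.npy"); M[:2,3]+=M[:2,:2]@[0,2.2]; np.save("M.npy",M)
for d in(52.6,112.6): print(d,(M@[-d*.5,0,105+d*.866,1])[:3].round(1))
print("z'",(M[:3,:3]@[-.5,0,.866]).round(4), "y", M[:3,1],r.sense()["eef_pos"])
E
```

```text
52.6 [615.    7.4 150.6]
112.6 [605.2 -21.  202.5]
z' [-0.163  -0.4727  0.866 ] y [-0.94536146  0.3260241   0.        ] [703.56787972 -14.1619466  153.60472347]
```

>>> {"method": "jog_arm", "body": {
  "deltas": [
    {"gripper":1,"translation":[0.1,-0.035,0],"dr":[0,0,0]},
    {"gripper":1,"translation":[0,0,0.35],"dr":[0,0,0]},
    {"gripper":1,"translation":[0,0,0.35],"dr":[0,0,0]},
    {"gripper":0.1,"translation":[0,0,0],"dr":[0,0,0]}
  ]
}}

```text
clock: 6.57
eef_pos: [714.2, -17.0, 230.7]
tcp_rot: [3.129, -0.004, 1.24]
contact_force: [1.4, -0.2, 1.3]
opening: 0.127
```

>>> {"method": "jog_arm", "body": {
  "deltas": [
    {"gripper":0.1,"translation":[-0.21,-0.01,0],"dr":[0.063,-0.0217,0]},
    {"gripper":0.1,"translation":[-0.21,-0.01,0],"dr":[0.063,-0.0217,0]},
    {"gripper":0.1,"translation":[-0.21,-0.01,0],"dr":[0.063,-0.0217,0]},
    {"gripper":0.1,"translation":[-0.21,-0.01,0],"dr":[0.063,-0.0217,0]},
    {"gripper":0.1,"translation":[-0.21,-0.01,0],"dr":[0.063,-0.0217,0]},
    {"gripper":0.1,"translation":[0,0,0],"dr":[0,0,0]},
    {"gripper":0.1,"translation":[0,0,0],"dr":[0,0,0]}
  ]
}}

```text
clock: 7.15
eef_pos: [604.6, -23.5, 222.1]
tcp_rot: [3.14, -0.523, 1.237]
contact_force: [0.4, -0.9, -0.2]
opening: 0.451
```

```bash
cat > st.py <<'E'
from h import *
from scipy.spatial.transform import Rotation as Ro
M=np.load("M.npy");th=np.radians(30);C=np.array([[np.cos(th),0,-np.sin(th)],[0,1,0],[np.sin(th),0,np.cos(th)]])
s=r.sense();A=M[:3,:3]@C
print("TCP cradle",(((np.linalg.inv(M)@np.r_[s["eef_pos"],1])[:3]-[0,0,105])@C).round(1),"F cradle",(s["contact_force"]@A).round(2))
print("tool axes in cradle (cols)",(A.T@Ro.from_euler("xyz",s["tcp_rot"]).as_matrix()).round(3).tolist(),"open",s["opening"],"t",s["clock"],"eef",s["eef_pos"].round(1))
E
python3 st.py
```

```text
TCP cradle [  7.5  -0.2 130.9] F cradle [-0.7  -0.68  0.21]
tool axes in cradle (cols) [[1.0, -0.001, -0.001], [-0.001, -1.0, -0.002], [-0.001, 0.002, -1.0]] open 0.45135510882608104 t 7.15 eef [604.6 -23.5 222.1]
```

>>> {"method": "jog_arm", "body": {
  "deltas": [
    {"gripper":0.1,"translation":[-0.021,-0.061,-0.037],"dr":[0,0,0]},
    {"gripper":0.1,"translation":[0.032,0.092,-0.169],"dr":[0,0,0]},
    {"gripper":0.1,"translation":[0.032,0.092,-0.169],"dr":[0,0,0]},
    {"gripper":0.1,"translation":[0.032,0.092,-0.169],"dr":[0,0,0]},
    {"gripper":0.1,"translation":[0,0,0],"dr":[0,0,0]}
  ]
}}

```text
clock: 7.57
eef_pos: [612.6, 1.4, 164.2]
tcp_rot: [-3.139, -0.522, 1.241]
contact_force: [-1.0, 0.8, -1.3]
opening: 0.447
```

>>> {"method": "jog_arm", "body": {
  "deltas": [
    {"gripper":0.1,"translation":[0.016,0.046,-0.085],"dr":[0,0,0]},
    {"gripper":0.1,"translation":[0.016,0.046,-0.085],"dr":[0,0,0]},
    {"gripper":0.1,"translation":[0,0,0],"dr":[0,0,0]},
    {"gripper":0.1,"translation":[0,0,0],"dr":[0,0,0]}
  ]
}}

```text
clock: 7.9
eef_pos: [616.2, 8.7, 149.4]
tcp_rot: [3.141, -0.523, 1.24]
contact_force: [0.1, 0.1, 0.0]
opening: 0.448
```

```bash
python3 st.py; python3 - <<'E'
from h import *
b=r.grab_frame("side")
cv2.imwrite("pics/p4.png",cv2.convertScaleAbs(cv2.resize(b[140:215,280:370],None,fx=6,fy=6,interpolation=cv2.INTER_CUBIC),alpha=1.6))
E
```

```text
TCP cradle [ 0.8 -0.7 50.8] F cradle [ 0.14 -0.09 -0.08]
tool axes in cradle (cols) [[1.0, 0.001, -0.0], [0.001, -1.0, 0.0], [-0.0, -0.0, -1.0]] open 0.4484232064415381 t 7.9 eef [616.2   8.7 149.4]
```

View pics/p4.png

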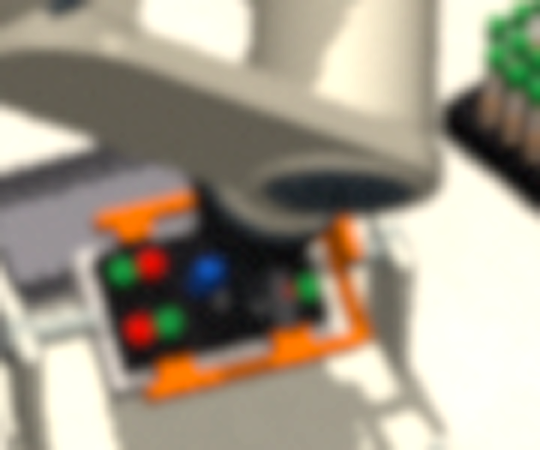

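>>> {"method": "jog_arm", "body": {
  "deltas": [
    {"gripper":1,"translation":[0,0,0],"dr":[0,0,0]},
    {"gripper":1,"translation":[0,0,0],"dr":[0,0,0]},
    {"gripper":1,"translation":[0,0,0],"dr":[0,0,0]},
    {"gripper":1,"translation":[0,0,0],"dr":[0,0,0]},
    {"gripper":1,"translation":[0,0,0],"dr":[0,0,0]}
  ],
  "squeeze": 40
}}

```text
clock: 8.37
eef_pos: [616.3, 7.8, 149.7]
tcp_rot: [3.14, -0.523, 1.239]
contact_force: [-0.7, -5.2, 3.3]
opening: 0.101
```

```bash
python3 st.py
```

```text
TCP cradle [ 0.3 -1.1 51.4] F cradle [-2.85 -1.09  5.42]
tool axes in cradle (cols) [[1.0, 0.001, -0.001], [0.001, -1.0, -0.001], [-0.001, 0.001, -1.0]] open 0.10130748079099425 t 8.3667 eef [616.3   7.8 149.7]
```

>>> {"method": "jog_arm", "body": {
  "deltas": [
    {"gripper":1,"translation":[0.003,0.009,-0.017],"dr":[0,0,0]},
    {"gripper":1,"translation":[0,0,0],"dr":[0,0,0]},
    {"gripper":1,"translation":[0,0,0],"dr":[0,0,0]}
  ]
}}

```text
clock: 8.62
eef_pos: [616.2, 7.2, 148.6]
tcp_rot: [3.139, -0.521, 1.24]
contact_force: [-10.1, -17.5, 13.7]
opening: 0.099
```

```bash
python3 st.py
```

```text
TCP cradle [-0.8 -1.2 50.8] F cradle [-10.31   3.83  21.76]
tool axes in cradle (cols) [[1.0, 0.001, -0.002], [0.001, -1.0, -0.002], [-0.002, 0.002, -1.0]] open 0.09949653555955036 t 8.6167 eef [616.2   7.2 148.6]
```

>>> {"method": "jog_arm", "body": {
  "deltas": [
    {"gripper":1,"translation":[-0.003,-0.009,0.017],"dr":[0,0,0]},
    {"gripper":1,"translation":[-0.003,-0.009,0.017],"dr":[0,0,0]},
    {"gripper":1,"translation":[0,0,0],"dr":[0,0,0]},
    {"gripper":1,"translation":[0,0,0],"dr":[0,0,0]}
  ]
}}

```text
clock: 8.95
eef_pos: [615.3, 7.7, 150.7]
tcp_rot: [-3.141, -0.523, 1.239]
contact_force: [-1.2, -2.9, -2.6]
opening: 0.099
```

```bash
python3 st.py
```

```text
TCP cradle [ 0.3 -0.2 52.5] F cradle [-4.02  0.21 -0.74]
tool axes in cradle (cols) [[1.0, 0.0, -0.001], [0.0, -1.0, 0.001], [-0.001, -0.001, -1.0]] open 0.09926997558221005 t 8.95 eef [615.3   7.7 150.7]
```

>>> {"method": "jog_arm", "body": {
  "deltas": [
    {"gripper":1,"translation":[-0.002,-0.005,0.009],"dr":[0,0,0]},
    {"gripper":1,"translation":[-0.002,-0.005,0.009],"dr":[0,0,0]},
    {"gripper":1,"translation":[0,0,0],"dr":[0,0,0]},
    {"gripper":1,"translation":[0,0,0],"dr":[0,0,0]}
  ]
}}

```text
clock: 9.28
eef_pos: [614.8, 6.7, 151.7]
tcp_rot: [-3.14, -0.523, 1.239]
contact_force: [2.1, 1.3, -16.4]
opening: 0.101
```

```bash
python3 st.py
```

```text
TCP cradle [-0.  0. 54.] F cradle [ -6.58  -1.52 -15.19]
tool axes in cradle (cols) [[1.0, -0.0, -0.001], [-0.0, -1.0, 0.002], [-0.001, -0.002, -1.0]] open 0.10057996729053464 t 9.2833 eef [614.8   6.7 151.7]
```

>>> {"method": "jog_arm", "body": {
  "deltas": [
    {"gripper":1,"translation":[-0.002,-0.005,0.009],"dr":[0,0,0]},
    {"gripper":1,"translation":[0,0,0],"dr":[0,0,0]},
    {"gripper":1,"translation":[0,0,0],"dr":[0,0,0]}
  ]
}}

```text
clock: 9.53
eef_pos: [614.5, 6.2, 151.9]
tcp_rot: [-3.14, -0.522, 1.238]
contact_force: [6.3, 2.4, -25.5]
opening: 0.103
```

```bash
python3 st.py
```

```text
TCP cradle [-0.4  0.1 54.4] F cradle [ -8.98  -5.22 -24.21]
tool axes in cradle (cols) [[1.0, -0.001, -0.001], [-0.001, -1.0, 0.002], [-0.001, -0.002, -1.0]] open 0.10306088804356127 t 9.5333 eef [614.5   6.2 151.9]
```

>>> {"method": "jog_arm", "body": {
  "deltas": [
    {"gripper":1,"translation":[0.003,0.007,-0.014],"dr":[0,0,0]},
    {"gripper":1,"translation":[0,0,0],"dr":[0,0,0]},
    {"gripper":1,"translation":[0,0,0],"dr":[0,0,0]},
    {"gripper":1,"translation":[0,0,0],"dr":[0,0,0]},
    {"gripper":1,"translation":[0,0,0],"dr":[0,0,0]}
  ]
}}

```text
clock: 9.95
eef_pos: [614.9, 6.8, 151.8]
tcp_rot: [-3.14, -0.523, 1.239]
contact_force: [0.7, 0.5, -19.7]
opening: 0.102
```

```bash
python3 st.py
```

```text
TCP cradle [ 0.1 -0.  54. ] F cradle [ -9.26  -0.5  -17.39]
tool axes in cradle (cols) [[1.0, 0.0, -0.001], [0.0, -1.0, 0.001], [-0.001, -0.001, -1.0]] open 0.10213674457844946 t 9.95 eef [614.9   6.8 151.8]
```

>>> {"method": "jog_arm", "body": {
  "deltas": [
    {"gripper":1,"translation":[-0.003,-0.007,-0.017],"dr":[0,0,0]},
    {"gripper":1,"translation":[0,0,0],"dr":[0,0,0]},
    {"gripper":1,"translation":[0,0,0],"dr":[0,0,0]},
    {"gripper":1,"translation":[0,0,0],"dr":[0,0,0]},
    {"gripper":1,"translation":[0,0,0],"dr":[0,0,0]}
  ]
}}

```text
clock: 10.37
eef_pos: [615.5, 6.2, 151.4]
tcp_rot: [3.141, -0.524, 1.24]
contact_force: [-2.1, -0.3, -4.7]
opening: 0.1
```

```bash
python3 st.py
```

```text
TCP cradle [-0.4 -0.9 53.9] F cradle [-3.14  1.92 -3.57]
tool axes in cradle (cols) [[1.0, 0.001, 0.0], [0.001, -1.0, -0.001], [0.0, 0.001, -1.0]] open 0.0996024321503627 t 10.3667 eef [615.5   6.2 151.4]
```

>>> {"method": "jog_arm", "body": {
  "deltas": [
    {"gripper":1,"translation":[-0.002,-0.004,0.007],"dr":[0,0,0]},
    {"gripper":1,"translation":[0,0,0],"dr":[0,0,0]},
    {"gripper":1,"translation":[0,0,0],"dr":[0,0,0]},
    {"gripper":1,"translation":[0,0,0],"dr":[0,0,0]},
    {"gripper":1,"translation":[0,0,0],"dr":[0,0,0]},
    {"gripper":1,"translation":[0,0,0],"dr":[0,0,0]}
  ]
}}

```text
clock: 10.87
eef_pos: [615.2, 5.7, 151.6]
tcp_rot: [3.141, -0.524, 1.239]
contact_force: [1.2, 2.0, -8.3]
opening: 0.101
```

```bash
python3 st.py
```

```text
TCP cradle [-0.8 -0.8 54.3] F cradle [-2.18 -0.44 -8.37]
tool axes in cradle (cols) [[1.0, 0.001, -0.0], [0.001, -1.0, -0.0], [-0.0, 0.0, -1.0]] open 0.10119838155542711 t 10.8667 eef [615.2   5.7 151.6]
```

>>> {"method": "jog_arm", "body": {
  "deltas": [
    {"gripper":1,"translation":[0.004,0.012,-0.022],"dr":[0,0,0]},
    {"gripper":1,"translation":[0,0,0],"dr":[0,0,0]},
    {"gripper":0.1,"translation":[0,0,0],"dr":[0,0,0]},
    {"gripper":0.1,"translation":[0,0,0],"dr":[0,0,0]},
    {"gripper":0.1,"translation":[0,0,0],"dr":[0,0,0]},
    {"gripper":0.1,"translation":[-0.016,-0.047,0.087],"dr":[0,0,0]},
    {"gripper":0.1,"translation":[-0.032,-0.094,0.173],"dr":[0,0,0]},
    {"gripper":0.1,"translation":[-0.033,-0.095,0.173],"dr":[0,0,0]},
    {"gripper":0.1,"translation":[-0.049,-0.142,0.26],"dr":[0,0,0]},
    {"gripper":0.1,"translation":[0,0,0],"dr":[0,0,0]}
  ]
}}

```text
clock: 11.7
eef_pos: [604.2, -33.6, 223.8]
tcp_rot: [3.133, -0.523, 1.242]
contact_force: [1.3, -0.4, 0.7]
opening: 0.449
```

>>> {"method": "jog_arm", "body": {
  "deltas": [
    {"gripper":0.1,"translation":[-0.2,0.3,0.04],"dr":[-0.063,0.0217,0]},
    {"gripper":0.1,"translation":[-0.2,0.3,0.04],"dr":[-0.063,0.0217,0]},
    {"gripper":0.1,"translation":[-0.2,0.3,0],"dr":[-0.063,0.0217,0]},
    {"gripper":0.1,"translation":[-0.2,0.3,0],"dr":[-0.063,0.0217,0]},
    {"gripper":0.1,"translation":[-0.2,0.3,0],"dr":[-0.063,0.0217,0]},
    {"gripper":0.1,"translation":[0,0,0],"dr":[0,0,0]},
    {"gripper":0.1,"translation":[0,0,0],"dr":[0,0,0]}
  ]
}}

```text
clock: 12.28
eef_pos: [502.0, 122.5, 227.1]
tcp_rot: [3.141, -0.004, 1.248]
contact_force: [0.9, 0.3, 0.5]
opening: 0.451
```

```bash
python3 st.py; python3 - <<'E'
from h import *
M=np.load("M.npy"); a=cv2.imread("pics/top2.png");b=r.grab_frame("side")
print("pin",M@[57.4,157,125,1],"z above 131")
t=r.grab_frame("top"); g=np.hstack([t[130:250,255:355],b[130:250,250:350]])
cv2.imwrite("pics/p5.png",cv2.convertScaleAbs(cv2.resize(g,None,fx=4,fy=4,interpolation=cv2.INTER_CUBIC),alpha=1.6))
E
```

```text
TCP cradle [100.6 144.4  82.9] F cradle [ 0.78 -0.76  0.11]
tool axes in cradle (cols) [[0.868, 0.008, -0.497], [0.009, -1.0, -0.0], [-0.497, -0.004, -0.868]] open 0.45076920130603143 t 12.2833 eef [502.  122.5 227.1]
pin [493.88179183 137.70025982 125.           1.        ] z above 131
```

View pics/p5.png

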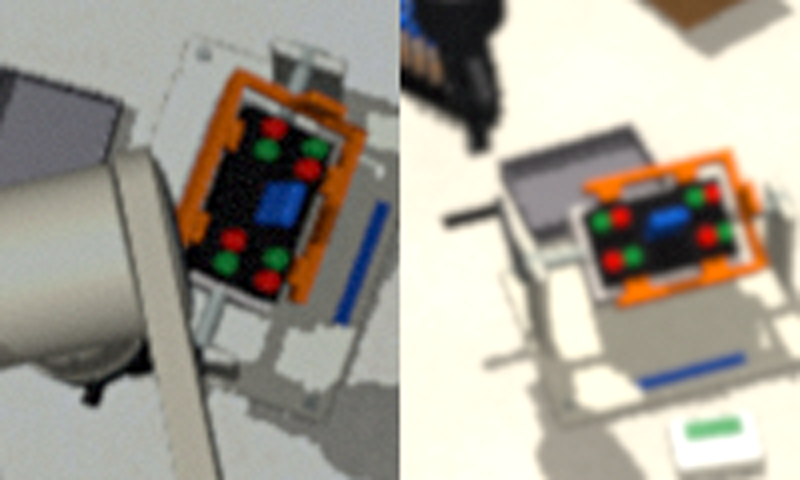

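>>> {"method": "jog_arm", "body": {
  "deltas": [
    {"gripper":0.1,"translation":[-0.08,0.155,-0.1],"dr":[0,0,-0.006]},
    {"gripper":0.1,"translation":[0,0,-0.2],"dr":[0,0,0]},
    {"gripper":0.1,"translation":[0,0,-0.2],"dr":[0,0,0]},
    {"gripper":0.1,"translation":[0,0,-0.2],"dr":[0,0,0]},
    {"gripper":0.1,"translation":[0,0,0],"dr":[0,0,0]}
  ]
}}

```text
clock: 12.8
eef_pos: [493.4, 130.4, 153.2]
tcp_rot: [-3.136, -0.001, 1.225]
contact_force: [-0.0, 0.0, -0.6]
opening: 0.452
```

>>> {"method": "jog_arm", "body": {
  "deltas": [
    {"gripper":0.1,"translation":[0,0,-0.13],"dr":[0,0,0]},
    {"gripper":0.1,"translation":[0,0,-0.13],"dr":[0,0,0]},
    {"gripper":0.1,"translation":[0,0,0],"dr":[0,0,0]},
    {"gripper":0.1,"translation":[0,0,0],"dr":[0,0,0]}
  ]
}}

```text
clock: 13.13
eef_pos: [495.3, 132.1, 130.8]
tcp_rot: [-3.14, -0.003, 1.227]
contact_force: [-0.7, 0.1, -0.1]
opening: 0.452
```

>>> {"method": "jog_arm", "body": {
  "deltas": [
    {"gripper":1,"translation":[0,0,0],"dr":[0,0,0]},
    {"gripper":1,"translation":[0,0,0],"dr":[0,0,0]},
    {"gripper":1,"translation":[0,0,0],"dr":[0,0,0]},
    {"gripper":1,"translation":[0,0,0],"dr":[0,0,0]}
  ],
  "squeeze": 30
}}

```text
clock: 13.47
eef_pos: [496.6, 134.5, 131.9]
tcp_rot: [3.139, -0.006, 1.229]
contact_force: [2.4, 3.1, 5.5]
opening: -0.004
```

```bash
cat > sm.py <<'E'
from h import *
M=np.load("M.npy");s=r.sense();p=(np.linalg.inv(M)@np.r_[s["eef_pos"],1])[:3]
print("TCP mixer",p.round(1),"F mixer",(s["contact_force"]@M[:3,:3]).round(1),"open",s["opening"],"ang",np.degrees(np.arctan2(p[2]-6-105,p[0])).round(1),"rad",np.hypot(p[2]-111,p[0]).round(1),"rot",s["tcp_rot"].round(3),"q",s["qpos"].round(2),s["clock"])
E
python3 sm.py
```

```text
TCP mixer [ 55.2 153.4 131.9] F mixer [ 3.7 -1.3  5.5] open -0.004332824304385712 ang 20.8 rad 59.1 rot [ 3.139 -0.006  1.229] q [ 0.26  0.3   1.96  0.    0.87 -0.97] 13.4667
```

```bash
python3 - <<'E'
from h import *
b=r.grab_frame("side");t=r.grab_frame("top"); cv2.imwrite("pics/side6.png",b);cv2.imwrite("pics/top6.png",t)
g=np.hstack([t[140:260,245:345],b[130:250,240:340]])
cv2.imwrite("pics/p6.png",cv2.convertScaleAbs(cv2.resize(g,None,fx=4,fy=4,interpolation=cv2.INTER_CUBIC),alpha=1.9))
M=np.load("M.npy");p=r.sense()["eef_pos"]
print("tip px",proj("side",p-[0,0,25]),proj("top",p-[0,0,25]))
E
python3 sm.py
```

```text
tip px [267.48323996 187.76489067] [281.46431294 224.33226715]
TCP mixer [ 55.2 153.4 131.9] F mixer [ 4.2 -1.3  6.8] open 0.003021869376727411 ang 20.7 rad 59.0 rot [ 3.139 -0.006  1.23 ] q [ 0.26  0.3   1.96  0.    0.87 -0.97] 13.5667
```

View pics/p6.png

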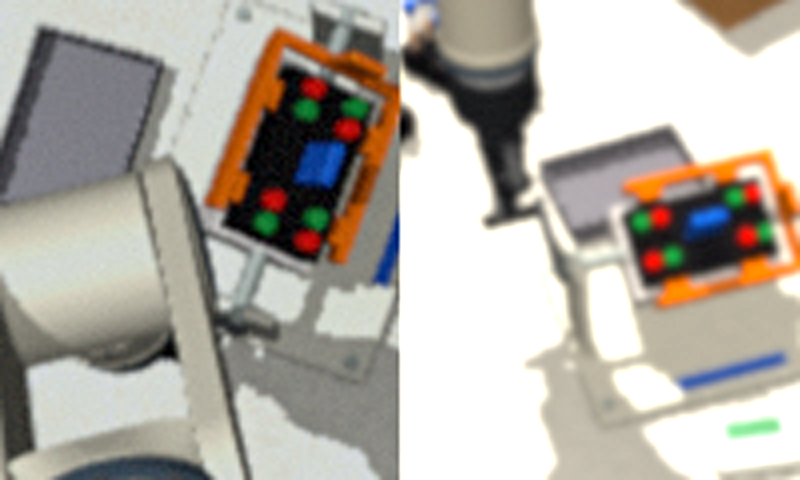

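>>> {"method": "jog_arm", "body": {
  "deltas": [
    {"gripper":1,"translation":[0,0,0.05],"dr":[0,0,0]},
    {"gripper":1,"translation":[0,0,0],"dr":[0,0,0]},
    {"gripper":1,"translation":[0,0,0],"dr":[0,0,0]}
  ]
}}

```text
clock: 13.82
eef_pos: [494.7, 133.6, 135.7]
tcp_rot: [-3.141, -0.003, 1.23]
contact_force: [-0.1, 0.4, -0.8]
opening: 0.003
```

```bash
python3 sm.py; python3 - <<'E'
from h import *
# dark pin in the first pictures: axis from the dark mask outside the post
for n,box in(("side",(258,176,276,192)),("top",(272,210,290,236))):
    x0,y0,x1,y1=box;i=cv2.imread(f"pics/{n}0.png").max(2)[y0:y1,x0:x1]
    q,l,st,c=cv2.connectedComponentsWithStats((i<60).astype(np.uint8));
    for j in range(1,q):
        if st[j,4]>15: print(n,st[j],c[j]+[x0,y0],cv2.minAreaRect(np.argwhere(l==j)[:,::-1].astype(np.float32)))
    print(i.tolist() if n=="side" else "")
E
```

```text
TCP mixer [ 53.8 154.9 135.7] F mixer [ 0.4  0.3 -0.8] open 0.0031660515689061483 ang 24.6 rad 59.2 rot [-3.141e+00 -3.000e-03  1.230e+00] q [ 0.26  0.3   1.96  0.    0.88 -0.97] 13.8167
side [ 4  5 13  5 24] [268.5   183.375] ((10.161539077758789, 7.592307090759277), (1.9295274019241333, 12.629633903503418), 74.74488067626953)
[[152, 152, 152, 151, 152, 153, 154, 155, 154, 153, 154, 155, 154, 154, 153, 151, 140, 118], [151, 152, 153, 153, 153, 154, 154, 154, 155, 154, 154, 155, 154, 154, 152, 149, 142, 126], [152, 152, 153, 153, 153, 153, 153, 153, 155, 154, 153, 154, 153, 153, 148, 140, 131, 124], [152, 153, 153, 153, 153, 153, 154, 154, 154, 153, 153, 152, 150, 147, 138, 121, 105, 108], [153, 154, 154, 153, 153, 153, 153, 151, 149, 148, 147, 143, 136, 128, 116, 94, 79, 90], [154, 154, 153, 152, 149, 148, 146, 141, 135, 129, 124, 116, 104, 91, 79, 63, 59, 81], [153, 152, 148, 142, 135, 128, 122, 113, 102, 91, 84, 73, 60, 49, 42, 38, 47, 71], [152, 146, 134, 118, 102, 90, 80, 70, 60, 51, 44, 39, 35, 40, 47, 53, 54, 65], [151, 139, 114, 84, 62, 49, 41, 37, 38, 40, 48, 55, 64, 73, 87, 94, 85, 71], [151, 140, 110, 72, 44, 40, 46, 56, 64, 75, 89, 100, 109, 117, 126, 130, 114, 85], [155, 147, 125, 92, 73, 75, 88, 102, 109, 117, 127, 138, 142, 146, 149, 148, 130, 98], [157, 154, 140, 123, 114, 118, 128, 137, 144, 145, 150, 154, 155, 156, 156, 153, 139, 108], [158, 157, 151, 146, 146, 148, 151, 155, 156, 156, 156, 157, 158, 158, 156, 154, 145, 119], [158, 157, 155, 155, 156, 157, 158, 159, 159, 158, 157, 157, 157, 157, 156, 156, 147, 127], [157, 157, 156, 156, 157, 158, 159, 159, 158, 158, 157, 157, 156, 157, 157, 156, 151, 136], [157, 157, 157, 157, 157, 157, 158, 158, 158, 159, 157, 157, 157, 157, 157, 157, 154, 145]]
top [  4   2  14  20 105] [281.03809524 220.87619048] ((10.425312042236328, 12.280082702636719), (9.984427452087402, 19.646774291992188), 14.931418418884277)
```

```bash
python3 - <<'E'
from h import *
M=np.load("M.npy");p=r.sense()["eef_pos"]
b=r.grab_frame("side");t=r.grab_frame("top");b0=cv2.imread("pics/side0.png");t0=cv2.imread("pics/top0.png")
pts=[(p-[0,0,25],(0,255,0)),(p,(0,255,255)),((M@[56.4,179,125.5,1])[:3],(255,0,255)),((M@[56.4,131,125.5,1])[:3],(255,0,255))]
def cr(i,n,x0,y0,w,h,ov):
    f=8;o=cv2.convertScaleAbs(cv2.resize(i[y0:y0+h,x0:x0+w],None,fx=f,fy=f,interpolation=cv2.INTER_CUBIC),alpha=1.7)
    for P,c in pts if ov else pts[2:]:
        u=proj(n,P); cv2.circle(o,(int((u[0]-x0+.5)*f),int((u[1]-y0+.5)*f)),3,c,1)
    return o
g=np.vstack([np.hstack([cr(b0,"side",248,162,46,36,0),cr(b,"side",248,162,46,36,1)]),np.hstack([cr(t0,"top",262,204,46,36,0),cr(t,"top",262,204,46,36,1)])])
cv2.imwrite("pics/p7.png",g)
E
```

```text
(no output)
```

View pics/p7.png

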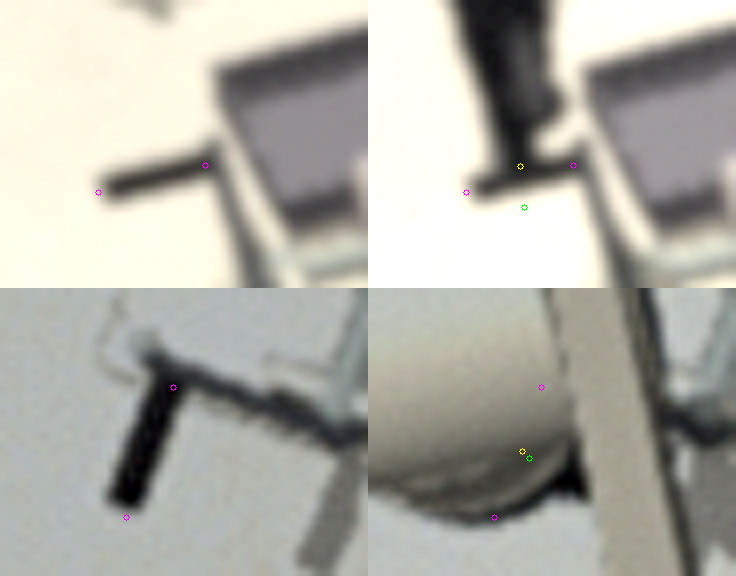

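```bash
python3 - <<'E'
from h import *
p=np.array([728.6,-24.4,181.6]);print("p1 TCP,tip",proj("side",p),proj("side",p-[0,0,25]))
q=r.sense()["eef_pos"];b=r.grab_frame("side").astype(int);b0=cv2.imread("pics/side0.png").astype(int)
print((np.abs(b-b0).max(2))[176:196,258:278].tolist())
E
```

```text
p1 TCP,tip [348.64849742 167.53945143] [348.36752779 172.81891481]
[[12, 10, 6, 13, 54, 101, 132, 140, 135, 128, 122, 119, 107, 81, 44, 12, 5, 8, 7, 7], [12, 11, 6, 10, 45, 92, 129, 141, 140, 135, 124, 106, 81, 51, 21, 1, 8, 10, 8, 7], [12, 11, 7, 6, 37, 83, 120, 137, 144, 132, 107, 74, 42, 20, 2, 7, 9, 10, 8, 8], [11, 11, 10, 2, 30, 73, 111, 131, 140, 127, 93, 49, 16, 0, 8, 9, 8, 9, 7, 8], [12, 11, 11, 2, 23, 65, 101, 123, 133, 121, 87, 44, 10, 5, 8, 8, 7, 7, 9, 9], [11, 12, 11, 5, 15, 52, 87, 108, 117, 106, 78, 42, 12, 3, 6, 6, 5, 7, 9, 9], [13, 13, 11, 7, 8, 33, 60, 77, 83, 71, 52, 29, 9, 1, 3, 3, 6, 6, 8, 10], [11, 11, 11, 7, 1, 13, 26, 36, 36, 26, 15, 6, 2, 2, 4, 4, 6, 6, 8, 9], [11, 10, 9, 7, 4, 4, 4, 2, 2, 2, 5, 6, 5, 7, 6, 8, 7, 7, 6, 9], [12, 11, 9, 5, 5, 4, 7, 8, 7, 6, 6, 8, 8, 9, 10, 11, 9, 8, 7, 9], [12, 11, 9, 8, 5, 6, 7, 8, 9, 9, 10, 10, 12, 10, 11, 11, 10, 7, 7, 8], [11, 11, 11, 10, 10, 9, 10, 12, 9, 12, 11, 11, 12, 11, 12, 11, 10, 9, 7, 8], [12, 12, 12, 12, 10, 10, 12, 12, 12, 12, 12, 12, 11, 11, 13, 12, 11, 10, 8, 6], [12, 12, 12, 12, 11, 11, 11, 11, 11, 12, 12, 11, 11, 12, 12, 11, 13, 9, 7, 6], [12, 11, 11, 12, 12, 11, 11, 12, 12, 12, 12, 11, 12, 12, 12, 12, 12, 11, 8, 5], [11, 11, 11, 11, 11, 12, 12, 13, 13, 11, 12, 12, 11, 12, 12, 12, 12, 10, 10, 5], [13, 12, 12, 11, 11, 12, 11, 12, 11, 12, 11, 12, 13, 12, 12, 11, 12, 11, 10, 4], [11, 13, 12, 12, 12, 12, 13, 13, 12, 13, 12, 11, 12, 12, 13, 11, 12, 11, 10, 6], [11, 13, 12, 12, 12, 12, 12, 12, 13, 12, 12, 12, 12, 12, 12, 12, 12, 11, 10, 7], [12, 13, 12, 12, 12, 12, 13, 11, 11, 12, 12, 12, 13, 12, 11, 11, 11, 10, 11, 8]]
```

>>> {"method": "jog_arm", "body": {
  "deltas": [
    {"gripper":0.1,"translation":[0.015,0.043,0.15],"dr":[0,0,0.006]},
    {"gripper":0.1,"translation":[0,0,0],"dr":[0,0,0]},
    {"gripper":0.1,"translation":[0,0,0],"dr":[0,0,0]},
    {"gripper":0.1,"translation":[0,0,0],"dr":[0,0,0]},
    {"gripper":0.1,"translation":[0,0,-0.1],"dr":[0,0,0]},
    {"gripper":0.1,"translation":[0,0,-0.1],"dr":[0,0,0]},
    {"gripper":0.1,"translation":[0,0,-0.1],"dr":[0,0,0]},
    {"gripper":0.1,"translation":[0,0,-0.07],"dr":[0,0,0]},
    {"gripper":0.1,"translation":[0,0,0],"dr":[0,0,0]},
    {"gripper":0.1,"translation":[0,0,0],"dr":[0,0,0]}
  ]
}}

```text
clock: 14.8
eef_pos: [495.9, 137.8, 112.5]
tcp_rot: [-3.14, -0.002, 1.239]
contact_force: [0.3, 0.2, 0.3]
opening: 0.454
```

```bash
python3 sm.py
```

```text
TCP mixer [ 58.2 155.2 112.5] F mixer [ 0.3 -0.2  0.3] open 0.4537274436882191 ang 1.5 rad 58.2 rot [-3.140e+00 -2.000e-03  1.239e+00] q [ 0.27  0.34  1.97  0.    0.84 -0.98] 14.8
```

>>> {"method": "jog_arm", "body": {
  "deltas": [
    {"gripper":1,"translation":[0,0,0],"dr":[0,0,0]},
    {"gripper":1,"translation":[0,0,0],"dr":[0,0,0]},
    {"gripper":1,"translation":[0,0,0],"dr":[0,0,0]},
    {"gripper":1,"translation":[0,0,0],"dr":[0,0,0]}
  ],
  "squeeze": 30
}}

```text
clock: 15.13
eef_pos: [496.0, 136.2, 113.8]
tcp_rot: [-3.141, -0.0, 1.24]
contact_force: [-1.0, -12.3, 4.0]
opening: 0.149
```

```bash
python3 sm.py
```

```text
TCP mixer [ 56.7 154.6 113.8] F mixer [-11.9  -3.1   4. ] open 0.1489520038842759 ang 2.8 rad 56.8 rot [-3.141 -0.     1.24 ] q [ 0.26  0.33  1.97  0.    0.84 -0.98] 15.1333
```

```bash
python3 - <<'E'
import numpy as np
f=np.radians(np.linspace(20,170,25));x=60*np.cos(f);z=60*np.sin(f)
dx=np.diff(x);dz=np.diff(z)
for i in range(24):print(i,np.round([.326*dx[i]/100,.945*dx[i]/100,dz[i]/100],3).tolist())
E
```

```text
0 [-0.008, -0.024, 0.06]
1 [-0.01, -0.03, 0.057]
2 [-0.012, -0.036, 0.053]
3 [-0.014, -0.041, 0.049]
4 [-0.016, -0.046, 0.044]
5 [-0.017, -0.05, 0.038]
6 [-0.019, -0.054, 0.032]
7 [-0.02, -0.057, 0.026]
8 [-0.02, -0.059, 0.019]
9 [-0.021, -0.061, 0.012]
10 [-0.021, -0.062, 0.005]
11 [-0.021, -0.062, -0.002]
12 [-0.021, -0.061, -0.009]
13 [-0.021, -0.06, -0.016]
14 [-0.02, -0.058, -0.023]
15 [-0.019, -0.055, -0.03]
16 [-0.018, -0.052, -0.036]
17 [-0.016, -0.048, -0.042]
18 [-0.015, -0.043, -0.047]
19 [-0.013, -0.038, -0.051]
20 [-0.011, -0.033, -0.056]
21 [-0.009, -0.027, -0.059]
22 [-0.007, -0.021, -0.062]
23 [-0.005, -0.014, -0.064]
```

>>> {"method": "jog_arm", "body": {
  "deltas": [
    {"gripper":1,"translation":[-0.013,-0.036,0.06],"dr":[0,0,0]},
    {"gripper":1,"translation":[-0.01,-0.03,0.057],"dr":[0,0,0]},
    {"gripper":1,"translation":[-0.012,-0.036,0.053],"dr":[0,0,0]},
    {"gripper":1,"translation":[-0.014,-0.041,0.049],"dr":[0,0,0]},
    {"gripper":1,"translation":[0,0,0],"dr":[0,0,0]}
  ]
}}

```text
clock: 15.55
eef_pos: [491.6, 124.1, 136.9]
tcp_rot: [-3.142, -0.005, 1.238]
contact_force: [-1.3, 5.7, 0.7]
opening: 0.147
```

```bash
python3 sm.py
```

```text
TCP mixer [ 43.8 154.7 136.9] F mixer [5.  3.1 0.7] open 0.14653628523816303 ang 30.6 rad 50.9 rot [-3.142 -0.005  1.238] q [ 0.24  0.29  1.97  0.01  0.88 -1.  ] 15.55
```

>>> {"method": "jog_arm", "body": {
  "deltas": [
    {"gripper":1,"translation":[-0.016,-0.046,0.044],"dr":[0,0,0]},
    {"gripper":1,"translation":[-0.017,-0.05,0.038],"dr":[0,0,0]},
    {"gripper":1,"translation":[-0.019,-0.054,0.032],"dr":[0,0,0]},
    {"gripper":1,"translation":[-0.02,-0.057,0.026],"dr":[0,0,0]},
    {"gripper":1,"translation":[-0.02,-0.059,0.019],"dr":[0,0,0]},
    {"gripper":1,"translation":[-0.021,-0.061,0.012],"dr":[0,0,0]},
    {"gripper":1,"translation":[-0.021,-0.062,0.005],"dr":[0,0,0]},
    {"gripper":1,"translation":[0,0,0],"dr":[0,0,0]}
  ]
}}

```text
clock: 16.22
eef_pos: [479.7, 85.7, 155.8]
tcp_rot: [3.139, -0.008, 1.238]
contact_force: [-2.7, 5.3, 14.6]
opening: 0.145
```

```bash
python3 sm.py
```

```text
TCP mixer [  3.6 153.4 155.8] F mixer [ 4.2  4.3 14.6] open 0.1451675332913919 ang 85.3 rad 44.9 rot [ 3.139 -0.008  1.238] q [ 0.17  0.23  2.    0.01  0.91 -1.07] 16.2167
```

>>> {"method": "jog_arm", "body": {
  "deltas": [
    {"gripper":1,"translation":[-0.021,-0.062,0.023],"dr":[0,0,0]},
    {"gripper":1,"translation":[-0.021,-0.061,-0.009],"dr":[0,0,0]},
    {"gripper":1,"translation":[-0.021,-0.06,-0.016],"dr":[0,0,0]},
    {"gripper":1,"translation":[-0.02,-0.058,-0.023],"dr":[0,0,0]},
    {"gripper":1,"translation":[-0.019,-0.055,-0.03],"dr":[0,0,0]},
    {"gripper":1,"translation":[-0.018,-0.052,-0.036],"dr":[0,0,0]},
    {"gripper":1,"translation":[0,0,0],"dr":[0,0,0]}
  ]
}}

```text
clock: 16.8
eef_pos: [467.3, 49.9, 145.1]
tcp_rot: [3.139, -0.005, 1.239]
contact_force: [2.8, 0.5, 1.2]
opening: 0.146
```

```bash
python3 sm.py
```

```text
TCP mixer [-34.3 153.5 145.1] F mixer [ 1.3 -2.5  1.2] open 0.14576399298043374 ang 135.1 rad 48.4 rot [ 3.139 -0.005  1.239] q [ 0.1   0.22  2.04  0.    0.88 -1.14] 16.8
```

>>> {"method": "jog_arm", "body": {
  "deltas": [
    {"gripper":1,"translation":[-0.016,-0.048,-0.042],"dr":[0,0,0]},
    {"gripper":1,"translation":[-0.015,-0.043,-0.047],"dr":[0,0,0]},
    {"gripper":1,"translation":[-0.013,-0.038,-0.051],"dr":[0,0,0]},
    {"gripper":1,"translation":[-0.011,-0.033,-0.056],"dr":[0,0,0]},
    {"gripper":1,"translation":[-0.009,-0.027,-0.059],"dr":[0,0,0]},
    {"gripper":1,"translation":[0,0,0],"dr":[0,0,0]}
  ]
}}

```text
clock: 17.3
eef_pos: [460.6, 31.1, 118.8]
tcp_rot: [3.14, -0.004, 1.239]
contact_force: [3.8, 2.6, -1.8]
opening: 0.147
```

```bash
python3 sm.py
```

```text
TCP mixer [-54.2 153.7 118.8] F mixer [ 3.7 -2.7 -1.8] open 0.1469330867315568 ang 171.8 rad 54.7 rot [ 3.14  -0.004  1.239] q [ 0.06  0.25  2.08  0.    0.81 -1.18] 17.3
```

>>> {"method": "jog_arm", "body": {
  "deltas": [
    {"gripper":1,"translation":[-0.007,-0.021,-0.062],"dr":[0,0,0]},
    {"gripper":1,"translation":[-0.005,-0.014,-0.064],"dr":[0,0,0]},
    {"gripper":1,"translation":[0,0,-0.02],"dr":[0,0,0]},
    {"gripper":1,"translation":[0,0,0],"dr":[0,0,0]},
    {"gripper":1,"translation":[0,0,0],"dr":[0,0,0]}
  ]
}}

```text
clock: 17.72
eef_pos: [459.1, 27.2, 104.2]
tcp_rot: [3.141, -0.003, 1.24]
contact_force: [2.3, -5.4, -0.2]
opening: 0.145
```

```bash
python3 sm.py
```

```text
TCP mixer [-58.5 153.9 104.2] F mixer [-4.3 -4.  -0.2] open 0.14516992021611907 ang -173.4 rad 58.9 rot [ 3.141e+00 -3.000e-03  1.240e+00] q [ 0.05  0.28  2.09  0.    0.78 -1.19] 17.7167
```

>>> {"method": "jog_arm", "body": {
  "deltas": [
    {"gripper":1,"translation":[0,0,-0.03],"dr":[0,0,0]},
    {"gripper":1,"translation":[0,0,0],"dr":[0,0,0]},
    {"gripper":1,"translation":[0,0,0],"dr":[0,0,0]}
  ]
}}

```text
clock: 17.97
eef_pos: [458.9, 26.8, 101.5]
tcp_rot: [3.141, -0.002, 1.24]
contact_force: [1.2, -7.2, 7.9]
opening: 0.144
```

```bash
python3 sm.py
```

```text
TCP mixer [-58.9 153.9 101.5] F mixer [-6.4 -3.4  7.9] open 0.1444161084291293 ang -170.8 rad 59.6 rot [ 3.141e+00 -2.000e-03  1.240e+00] q [ 0.05  0.28  2.09  0.    0.77 -1.19] 17.9667
```

>>> {"method": "jog_arm", "body": {
  "deltas": [
    {"gripper":1,"translation":[0,0,-0.03],"dr":[0,0,0]},
    {"gripper":1,"translation":[0,0,0],"dr":[0,0,0]},
    {"gripper":1,"translation":[0,0,0],"dr":[0,0,0]}
  ]
}}

```text
clock: 18.22
eef_pos: [459.4, 26.6, 99.6]
tcp_rot: [3.14, -0.002, 1.24]
contact_force: [-4.1, -8.8, 23.9]
opening: 0.147
```

```bash
python3 sm.py
```

```text
TCP mixer [-58.9 153.3  99.6] F mixer [-9.7  1.  23.9] open 0.14721930006796158 ang -169.1 rad 59.9 rot [ 3.14e+00 -2.00e-03  1.24e+00] q [ 0.05  0.28  2.09  0.    0.76 -1.19] 18.2167
```

>>> {"method": "jog_arm", "body": {
  "deltas": [
    {"gripper":1,"translation":[0,0,0.04],"dr":[0,0,0]},
    {"gripper":0.1,"translation":[0,0,0],"dr":[0,0,0]},
    {"gripper":0.1,"translation":[0,0,0],"dr":[0,0,0]},
    {"gripper":0.1,"translation":[0,0,0],"dr":[0,0,0]},
    {"gripper":0.1,"translation":[0,0,0.15],"dr":[0,0,0]},
    {"gripper":0.1,"translation":[0,0,0.3],"dr":[0,0,0]},
    {"gripper":0.1,"translation":[0,0,0.35],"dr":[0,0,0]},
    {"gripper":0.1,"translation":[0,0,0.35],"dr":[0,0,0]},
    {"gripper":0.1,"translation":[-0.2,0.3,0],"dr":[0,0,0]},
    {"gripper":0.1,"translation":[-0.2,0.3,0],"dr":[0,0,0]},
    {"gripper":0.1,"translation":[-0.1,0.35,0],"dr":[0,0,0]},
    {"gripper":0.1,"translation":[0,0.35,0],"dr":[0,0,0]}
  ]
}}

```text
clock: 19.22
eef_pos: [405.6, 158.2, 216.5]
tcp_rot: [-3.139, -0.002, 1.238]
contact_force: [0.6, -0.3, 0.2]
opening: 0.447
```

>>> {"method": "jog_arm", "body": {
  "deltas": [
    {"gripper":0.1,"translation":[0,0.35,0],"dr":[0,0,0]},
    {"gripper":0.1,"translation":[0,0.35,0],"dr":[0,0,0]},
    {"gripper":0.1,"translation":[0,0,0],"dr":[0,0,0]}
  ]
}}

```text
clock: 19.47
eef_pos: [408.2, 232.6, 216.7]
tcp_rot: [-3.14, -0.005, 1.242]
contact_force: [0.9, -1.5, -0.7]
opening: 0.451
```

```bash
python3 sm.py; python3 - <<'E'
from h import *
M=np.load("M.npy")
b=r.grab_frame("side");t=r.grab_frame("top"); cv2.imwrite("pics/side8.png",b);cv2.imwrite("pics/top8.png",t)
f=6
def cr(i,n,x0,y0,w,h):
    o=cv2.convertScaleAbs(cv2.resize(i[y0:y0+h,x0:x0+w],None,fx=f,fy=f,interpolation=cv2.INTER_CUBIC),alpha=1.5)
    a=np.radians(170)
    for y in(131,179):
        u=proj(n,(M@[60*np.cos(a),y,105+60*np.sin(a),1])[:3]); cv2.circle(o,(int((u[0]-x0+.5)*f),int((u[1]-y0+.5)*f)),3,(255,0,255),1)
    return o
cv2.imwrite("pics/p8.png",np.hstack([cr(t,"top",280,138,65,98),cr(b,"side",285,150,65,98)]))
E
```

```text
TCP mixer [119.1 268.9 216.7] F mixer [-1.2 -1.3 -0.7] open 0.4506606019070825 ang 41.6 rad 159.3 rot [-3.14  -0.005  1.242] q [ 0.51  0.12  1.97  0.    1.04 -0.73] 19.4667
```

View pics/p8.png

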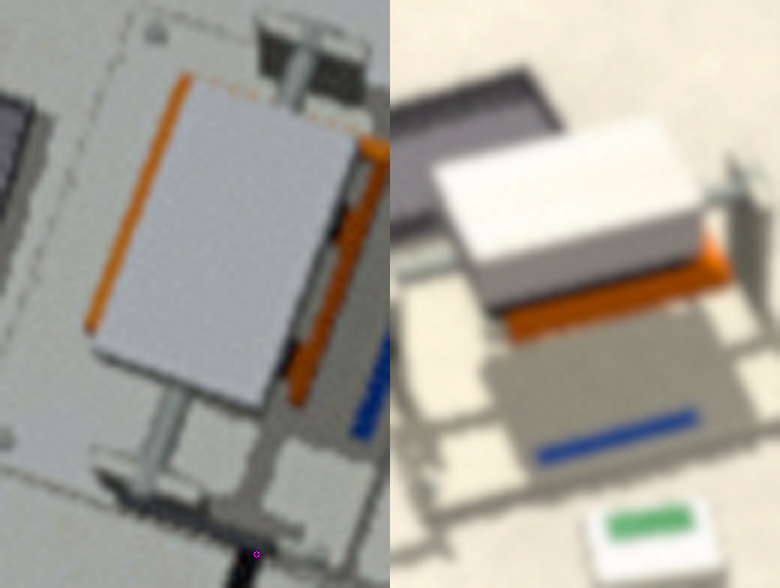

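```bash
python3 - <<'E'
from h import *
M=np.load("M.npy");Mi=np.linalg.inv(M);Q=[]
for t,s in(((190,75),(655,118)),((358,140),(700,210)),((262,410),(485,262)),((93,350),(435,172))):
    P,e=tri((( s[0]-390)/6+285-.5,s[1]/6+150-.5),(t[0]/6+280-.5,t[1]/6+138-.5)); q=(Mi@np.r_[P,1])[:3];Q.append(q);print(q.round(1),e.round(1))
Q=np.array(Q);print("tilt deg (x slope)",np.degrees(np.arctan2((Q[0,2]+Q[3,2]-Q[1,2]-Q[2,2]),(Q[0,0]+Q[3,0]-Q[1,0]-Q[2,0]))))
E
python3 st.py
```

```text
[ 45.3 -70.9 131.4] 1.5
[-40.3 -65.8 137.9] 1.4
[-41.   66.7 142.3] 5.6
[ 43.3  67.  135.3] 1.6
tilt deg (x slope) -4.554372150420355
TCP cradle [155.3 268.2  38.7] F cradle [-0.38  0.04 -0.39]
tool axes in cradle (cols) [[0.867, 0.002, -0.498], [0.004, -1.0, 0.002], [-0.498, -0.003, -0.867]] open 0.4486352579633494 t 19.5667 eef [407.6 228.5 216.1]
```

```bash
python3 - <<'E'
from h import *
M=np.load("M.npy");print(M@[-58,156,140,1]-np.r_[r.sense()["eef_pos"],0])
E
```

```text
[  49.60010872 -200.23102827  -76.114714      1.        ]
```

>>> {"method": "jog_arm", "body": {
  "deltas": [
    {"gripper":1,"translation":[0.083,-0.333,0],"dr":[0,0,0]},
    {"gripper":1,"translation":[0.083,-0.333,0],"dr":[0,0,0]},
    {"gripper":1,"translation":[0.083,-0.333,0],"dr":[0,0,0]},
    {"gripper":1,"translation":[0.083,-0.333,0],"dr":[0,0,0]},
    {"gripper":1,"translation":[0.083,-0.333,0],"dr":[0,0,0]},
    {"gripper":1,"translation":[0.083,-0.333,0],"dr":[0,0,0]},
    {"gripper":1,"translation":[0,0,-0.25],"dr":[0,0,0]},
    {"gripper":1,"translation":[0,0,-0.25],"dr":[0,0,0]},
    {"gripper":1,"translation":[0,0,-0.24],"dr":[0,0,0]},
    {"gripper":1,"translation":[0,0,0],"dr":[0,0,0]},
    {"gripper":1,"translation":[0,0,0],"dr":[0,0,0]}
  ]
}}

```text
clock: 20.48
eef_pos: [456.7, 26.9, 142.0]
tcp_rot: [-3.138, -0.002, 1.238]
contact_force: [1.1, -1.2, -0.0]
opening: -0.003
```

```bash
python3 sm.py
```

```text
TCP mixer [-59.5 156.  142. ] F mixer [-0.8 -1.4 -0. ] open -0.003295703631183797 ang 152.5 rad 67.1 rot [-3.138e+00 -2.000e-03  1.238e+00] q [ 0.05  0.21  2.06  0.    0.87 -1.19] 20.4833
```

>>> {"method": "jog_arm", "body": {
  "deltas": [
    {"gripper":1,"translation":[0,0,-0.05],"dr":[0,0,0]},
    {"gripper":1,"translation":[0,0,-0.05],"dr":[0,0,0]},
    {"gripper":1,"translation":[0,0,0],"dr":[0,0,0]},
    {"gripper":1,"translation":[0,0,0],"dr":[0,0,0]}
  ]
}}

```text
clock: 20.82
eef_pos: [458.5, 28.0, 133.2]
tcp_rot: [3.141, -0.003, 1.24]
contact_force: [1.0, -0.2, 0.4]
opening: -0.001
```

>>> {"method": "jog_arm", "body": {
  "deltas": [
    {"gripper":1,"translation":[0,0,-0.04],"dr":[0,0,0]},
    {"gripper":1,"translation":[0,0,0],"dr":[0,0,0]},
    {"gripper":1,"translation":[0,0,0],"dr":[0,0,0]}
  ]
}}

```text
clock: 21.07
eef_pos: [458.2, 27.9, 128.7]
tcp_rot: [-3.141, -0.003, 1.24]
contact_force: [-0.9, -0.1, -0.7]
opening: -0.002
```

>>> {"method": "jog_arm", "body": {
  "deltas": [
    {"gripper":1,"translation":[0,0,-0.03],"dr":[0,0,0]},
    {"gripper":1,"translation":[0,0,0],"dr":[0,0,0]},
    {"gripper":1,"translation":[0,0,0],"dr":[0,0,0]}
  ]
}}

```text
clock: 21.32
eef_pos: [458.2, 27.8, 125.6]
tcp_rot: [-3.141, -0.003, 1.239]
contact_force: [0.1, 0.2, -0.3]
opening: -0.002
```

>>> {"method": "jog_arm", "body": {
  "deltas": [
    {"gripper":1,"translation":[0,0,-0.03],"dr":[0,0,0]},
    {"gripper":1,"translation":[0,0,0],"dr":[0,0,0]},
    {"gripper":1,"translation":[0,0,0],"dr":[0,0,0]}
  ]
}}

```text
clock: 21.57
eef_pos: [458.3, 27.8, 122.6]
tcp_rot: [-3.141, -0.003, 1.239]
contact_force: [0.0, 0.0, -0.2]
opening: 0.002
```

>>> {"method": "jog_arm", "body": {
  "deltas": [
    {"gripper":1,"translation":[0,0,-0.03],"dr":[0,0,0]},
    {"gripper":1,"translation":[0,0,0],"dr":[0,0,0]},
    {"gripper":1,"translation":[0,0,0],"dr":[0,0,0]}
  ]
}}

```text
clock: 21.82
eef_pos: [458.5, 27.8, 121.3]
tcp_rot: [-3.141, -0.003, 1.239]
contact_force: [-7.2, -1.3, 27.4]
opening: -0.001
```

>>> {"method": "jog_arm", "body": {
  "deltas": [
    {"gripper":1,"translation":[0,0,0.1],"dr":[0,0,0]},
    {"gripper":1,"translation":[0,0,0.3],"dr":[0,0,0]},
    {"gripper":1,"translation":[0,0,0.3],"dr":[0,0,0]},
    {"gripper":1,"translation":[0,0,0.3],"dr":[0,0,0]},
    {"gripper":1,"translation":[-0.1,0.3,0],"dr":[0,0,0]},
    {"gripper":1,"translation":[-0.1,0.3,0],"dr":[0,0,0]},
    {"gripper":1,"translation":[0,0.3,0],"dr":[0,0,0]},
    {"gripper":1,"translation":[0,0.3,0],"dr":[0,0,0]},
    {"gripper":1,"translation":[0,0.3,0],"dr":[0,0,0]},
    {"gripper":1,"translation":[0,0,0],"dr":[0,0,0]},
    {"gripper":1,"translation":[0,0,0],"dr":[0,0,0]},
    {"gripper":1,"translation":[0,0,0],"dr":[0,0,0]}
  ]
}}

```text
clock: 22.82
eef_pos: [438.0, 177.6, 219.5]
tcp_rot: [-3.141, -0.003, 1.24]
contact_force: [0.0, -0.2, -0.1]
opening: -0.0
```

```bash
python3 sm.py; python3 - <<'E'
from h import *
a=cv2.imread("pics/top8.png");b=r.grab_frame("top");print("mixer change vs last picture",cv2.absdiff(a,b)[140:240,285:350].mean())
r.sign_off()
E
```

```text
TCP mixer [ 76.9 222.8 219.5] F mixer [-0.2 -0.1 -0.1] open -0.0003079428017445591 ang 54.7 rad 133.0 rot [-3.141e+00 -3.000e-03  1.240e+00] q [ 0.38  0.13  1.96  0.    1.05 -0.86] 22.8167
mixer change vs last picture 2.1724615384615387
the job is handed in; nothing more can be done
```

The job is done and handed in at about 23 s. The lock frame was pushed to its hard stop and the blade was tugged and held. The cradle was then cranked over to its stop and the pin let go.

- **Lock:** The frame stopped at the same place on two pushes, at about 21 N and 11 N. The pictures show it moved about 16–18 mm rather than 24, so I take it that it started partly closed. Its cross bar ended about level with the cradle's end wall, so I judged it home from that and the hard stop, without measuring the travel directly.
- **Before the tug:** While gripping the blade I pressed the carrier down with about 22 N, to check that it was seated.
- **Tug:** The carrier rose about 3 mm and then bore on the tongues. The pull overshot to about 24 N for a moment, then I held it at about 8–9 N. The carrier did not come out.
- **Pin grasp:** The first try closed on top of the pin, because the visible fingertips sat near the reported TCP instead of 25 mm ahead of it. I corrected for this and the second try held.
- **Inversion:** A rough measurement from the pictures suggested the cradle was about 4.5° short. I checked by pressing on the pin from above. It met a hard stop at z ≈ 121–122 mm, where about 122 mm is expected at the stop, with 27 N.
- **Last checks:** The last picture viewed, taken before that press, shows the cradle inverted with the frame still in place. I compared a final frame only by numbers, and it showed little change around the mixer. The final contact force was about 0 N with the arm clear. I touched nothing else on the bench on purpose, but did not check the other items one by one at the end.

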